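# Lever up an oak post and slip a packer under its end

## Robot

A 7-joint arm with a two-finger parallel gripper is mounted at the origin on the work surface. World frame = base frame: x ahead of the robot, y to its left, z up, the work surface at z = 0. Lengths are in m, angles in rad, forces in N, time in s.
With the tool pointing down it reaches from about 0.425 to 0.925 m from the base axis. Payload 6.8 kg.
Tool frame: the origin (TCP) lies midway between the tips of the shut fingers; the grasp point (between the pads) lies 19 mm behind it; x points along the fingers, z is the direction in which the jaws open and shut, and the axes are right-handed (so a half turn about x gives the same grasp; the last joint's range is limited). The gripper opens to 85 mm and grips with 20 to 120 N. Pads are 22 mm wide; open, the fingers measure 114 mm over their backs; the gripper's body (76 mm by 85 mm) begins 54 mm behind the grasp point. The pads swing forward as they close: fully open they stand 13 mm farther back than shut.
Start: joints at [1.181, 0.477, 0.022, 1.555, -0.011, 1.109, -0.083], TCP at [0.188, -0.648, 0.231] pointing down, gripper open.
Joint ranges: [-2.96, 2.96], [-0.34, 2.1], [-1.41, 1.46], [0.24, 2.44], [-1.37, 4.51], [0.17, 1.92], [-2.96, 2.96]. Speed limits (rad/s): [2.39, 2.39, 3.14, 3.14, 3.14, 3.14, 3.14].

## Interface

Orientations are given as a unit quaternion [w, x, y, z].
In Python, from station import bot gives the robot as it stands. The module is installed in compiled form; this text tells all that it offers.
- The arm moves only by the shell command python3 -m jog 'ROWS' [FORCE]. ROWS is text: rows parted by semicolons, each of 7 numbers parted by spaces: the shift along the tool's x, y, z in mm, then the turn, a rotation vector about the tool's x, y, z in units of 6 degrees (1.0 is 6 degrees), then the finger opening in mm, from 0 to 85.4. A call has 1 to 5 rows; each row shifts and turns the commanded pose from where the row before left it, along the tool's axes as they then stand; what a row does not reach is not made up. A row lasts 1/10 s, in which the tool goes at most 50 mm and 8.59 degrees, less where a joint would pass 70% of its speed; a pose out of reach is approached as far as the arm can. A call with a gripper value outside its range is refused whole. The fingers move at their own pace and stop on an object; FORCE is the grip in N (left out, the last holds). Time passes only in rows, so rows that do not move let the fingers close. It gives the time, the measured TCP pose, the force and the opening at its end, in the units of the state.
- bot.get_obs(): the state, without advancing time (a new reading comes with each control period).
- bot.read_camera(name): name is "scene" or "top"; returns (picture, depth): 384x512x3 uint8, red, green, blue; 384x512 float32, m along the optical axis (not along the pixel's ray), 0 where there is no reading.
- bot.calibration(name): a dict with "fx", "fy", "cx", "cy" (pixels), "T" (4x4, takes a point from camera to world coordinates). Camera axes: x right, y up, looking along -z (the intrinsics and any distortion apply to the point x, -y, -z); pixel columns grow to the right and rows downward; lengths in m; the calibration is good to about 2 mm. A picture is of the moment at which its call begins. calibration takes no time and is no camera call.
- bot.hand_in(): hands the job in, once; it reports no verdict.
The state is a dict: "t": time; "q": joint angles; "joint_vel": joint speeds; "joint_torque": joint torques, N m; "eef_pos": TCP position; "tool_rot": TCP orientation; "contact_force": force on the tool from outside, world axes, zero at the start; "torque": the same for the moment, N m; "gripper_width": opening from 0.0 (shut) to 1.0 (fully open).
Only numpy, scipy, OpenCV 4.12 (cv2) and the standard library are available. Lean on these libraries where they do the work, as an engineer would, in place of code of your own. Each camera call takes 0.05 s, during which the arm holds its last target.

## Task

Using the pry bar over the fulcrum block, lever up the near end of the heavy oak post and swing the bar's handle in under the holdfast pad, so that the bar stays down and holds the post up by itself when you let go. Then lay the packer flat along the near bearer, centred on it, reaching under the post well past the middle of the post's width. Finally take the bar again, swing it out from under the holdfast, let the post down gently onto the packer and draw the bar out clear of the post; leave the post where it lies and do not disturb the glue bottle, the wax tin or the mallet.

Things in the scene. Friction and masses are not known exactly. Their poses are not given: they have to be found in the camera images.
- bearer_top (a point): Near bearer: pale softwood batten fixed to the bench, 260 mm long (x), 38 mm wide (y), 46 mm high, crosswise under the post's near end, its robot-side end free. This point: centre of its top face. x roughly away from the robot, y towards the post's far end. A second such bearer 540 mm along +y carries the post's other end.
- post: Heavy squared green-oak post lying on the two bearers, 90 mm wide (its x), 650 mm long (its y), 100 mm high (its z), 5 to 7 kg, too wide to grasp. Origin: centre of its underside, 46 mm above the bench. When raised on the bar its near end follows the toe sideways as the bar is swung.
- post_end (a point): Middle of the lower edge of the post's near end face (the end nearest the fulcrum), on the underside; the post extends 650 mm from here along its +y. The end overhangs the centre line of the near bearer by 65 mm, so 46 mm of free underside lies in front of the bearer. Same axes as the post.
- fulcrum_ridge (a point): Fulcrum: dark hardwood block, 70 mm (x) by 56 mm (y), a steel round of radius 12 mm let into its top along x, 0.4 kg, loose on the bench, already in its right place before the post's near end (ridge about 37 mm from it). This point: middle of the ridge's top line, 38 mm above the bench.
- holdfast_pad (a point): Holdfast pad: 42 mm (x) by 30 mm (y), 8 mm thick, a short turned-up lip on its open -x side. This point: centre of its flat underside, 33 to 38 mm above the bench (it varies). It stands about 245 mm from the fulcrum ridge, on the far side of the bar's line; swing the bar's handle in under it from -x towards +x.
- bar_mid (a point): Pry bar, point close to its centre of mass, in the middle of the thickness. Flat steel bar 25 mm wide, 10 mm thick, 0.6 kg, handle end blue, starts flat on the bench. x axis along the shank towards the toe, z out of the upper face. Straight shank from x = -170 mm (handle end) to x = +115 mm; there the toe bends up by 0.40 rad and runs 56 mm further, 6 mm thick.
- bar_heel (a point): Point on the bar's underside, mid-width, where the toe bends up. The fulcrum ridge belongs about 15 mm behind it, under the shank: the toe then reaches about 30 mm under the post. With the handle 0.28 rad above level the toe meets the post's underside; about 0.55 rad lets the toe in between ridge and post. Same axes as the bar.
- bar_toe (a point): Tip of the bar's toe (underside, mid-width), 51.6 mm ahead of the heel and 21.8 mm above the shank's underside. Same axes as the bar.
- packer_center (a point): Packer (the shim): flat slip of pale plywood 150 mm long (x), 50 mm wide (y), 10 mm thick (z), 70 g, lying flat on the bench. This point: its centre, half-way up.
- glue: Bystander: white glue bottle with orange cap standing on the bench, 60 mm diameter, 170 mm high. Origin: centre of its underside.
- wax: Bystander: brass-coloured wax tin, 84 mm diameter, 50 mm high. Origin: centre of its underside.
- mallet: Bystander: joiner's wooden mallet lying on the bench, head 70 x 120 x 85 mm, handle 200 mm along -x. Origin: centre of the underside of the head.
- bar: The pry bar itself, as under bar_mid; origin on its underside, straight below that point.
- packer: The packer itself; origin at the centre of its underside.
- fulcrum: The fulcrum block; origin at the centre of its underside.
- holdfast: Holdfast: dark iron arm fixed in the bench; origin under the pad's centre, 36 mm below its underside. Its round shank stands 130 mm along its +x, the arch is up to 127 mm high. With the bar across the fulcrum and its handle end caught under the pad, the bar lies about level and the post's end is about 20 mm up.
- bearer_near: The near bearer itself; origin at the centre of its underside on the bench, straight below bearer_top.
There are look-alikes about, which are no part of the job. Of the things that look like the packer, take the one that is farthest from the robot's base at the start.

How it is judged:
On the way, in this order (a step that is already met when the one before it is completed fails the run):
1. the post's near end is levered up at least 14 mm by the bar bearing on the fulcrum block (height (world z) of post_end above 0.06 m and contact force between bar and fulcrum above 5 N and contact force between bar and post above 5 N), for 0.2 s.
2. the bar, let go, is caught under the holdfast and holds the post's end up at least 14 mm (height (world z) of post_end above 0.06 m and contact force between bar and holdfast above 1.5 N and contact force between the fingers and bar below 0.3 N), for 0.3 s.
3. the packer lies along the near bearer with at least 50 mm of it under the raised post, let go, the bar still parked (height (world z) of post_end above 0.06 m and contact force between bar and holdfast above 1.5 N and x of packer_center in the frame of post between -0.07 and 0.07 m and y of packer_center in the frame of bearer_top between -0.016 and 0.016 m and z of packer_center in the frame of bearer_top below 0.012 m and contact force between the fingers and packer below 0.3 N), for 0.2 s.
At the end, for the whole second after the job is handed in: the packer lies along the near bearer (within 16 mm of its middle line, 0.2 rad) with at least 50 mm of it under the post; the post rests on it, its near end within 30 mm of its old place; the bar is out from under the post and off the holdfast; all at rest (x of packer_center in the frame of post between -0.07 and 0.07 m and y of packer_center in the frame of bearer_top between -0.016 and 0.016 m and z of packer_center in the frame of bearer_top between 0.003 and 0.01 m and angle between the x axis of packer_center and the x axis of bearer_top, either way round below 0.2 rad and contact force between packer and post above 5 N and contact force between packer and bearer_near above 5 N and contact force between bar and post below 0.2 N and contact force between bar and holdfast below 0.2 N and y of bar_toe in the frame of post_end below -0.003 m and distance of post_end from where it was at the start of the episode below 0.03 m and linear speed of each of post, packer below 0.01 m/s and linear speed of bar below 0.02 m/s); the robot touches nothing.
It fails at once if the glue bottle, wax tin or mallet is moved by more than 20 mm (distance of any of glue, wax, mallet from where it was at the start of the episode above 0.02 m).
It fails at once if the post is dropped (its end falls faster than about 0.17 m/s) (angular speed of post above 0.3 rad/s).
It fails at once if the post's near end is shoved more than 60 mm from its place (distance of post_end from where it was at the start of the episode above 0.06 m).
It also fails if it takes over 72 s, if anything falls off the work surface, if the arm or the gripper's body presses on something with over 40 N, if the wrist force passes 120 N, or if a joint passes its speed limit or range.

## Working session

There is one attempt and no reset: what is moved stays moved. The work goes in short steps, Python scripts to look and compute and a shell command to move; the robot and the scene stay as the last step left them, time stands still between calls to the robot, and variables do not carry over. Pictures are saved under pics/ and viewed, and the job is handed in when it is done.

```bash
mkdir -p pics; ls
python3 - <<'E'
from station import bot
import cv2,numpy as np
o=bot.get_obs()
for k,v in o.items(): print(k,np.round(v,4))
for n in ("scene","top"):
    p,d=bot.read_camera(n); c=bot.calibration(n); print(n,{k:np.round(v,4) for k,v in c.items()})
    cv2.imwrite(f"pics/{n}0.png",cv2.resize(p[:,:,::-1],(800,600),interpolation=cv2.INTER_CUBIC)); np.savez(f"{n}0.npz",p=p,d=d)
E
```

```text
pics
t 0.0
q [ 1.1809  0.4778  0.0224  1.5565 -0.0115  1.1093 -0.0831]
joint_vel [ 0.0004 -0.0012  0.0007  0.0015 -0.0014 -0.0005 -0.0011]
joint_torque [-3.00000e-04 -5.96452e+01  1.60750e+00 -2.81201e+01  1.24000e-02
  9.30000e-03  0.00000e+00]
eef_pos [ 0.1875 -0.6478  0.2303]
tool_rot [ 0.5647  0.4252  0.5658 -0.4245]
contact_force [-0.598   0.1782 -0.1848]
torque [-0.0439  0.0082  0.0636]
gripper_width 0.9968
scene {'fx': np.float64(361.5947), 'fy': np.float64(361.5947), 'cx': np.float64(256.5436), 'cy': np.float64(189.6492), 'T': array([[ 0.5405, -0.6806,  0.4946,  1.1016],
       [ 0.8412,  0.4487, -0.3018, -0.3743],
       [-0.0165,  0.5792,  0.815 ,  0.9925],
       [ 0.    ,  0.    ,  0.    ,  1.    ]])}
top {'fx': np.float64(383.5421), 'fy': np.float64(383.5421), 'cx': np.float64(256.8999), 'cy': np.float64(193.3464), 'T': array([[-0.0956,  0.9751, -0.2002,  0.2566],
       [-0.9954, -0.0927,  0.0238, -0.0352],
       [ 0.0047,  0.2016,  0.9795,  1.4132],
       [ 0.    ,  0.    ,  0.    ,  1.    ]])}
```

View pics/scene0.png

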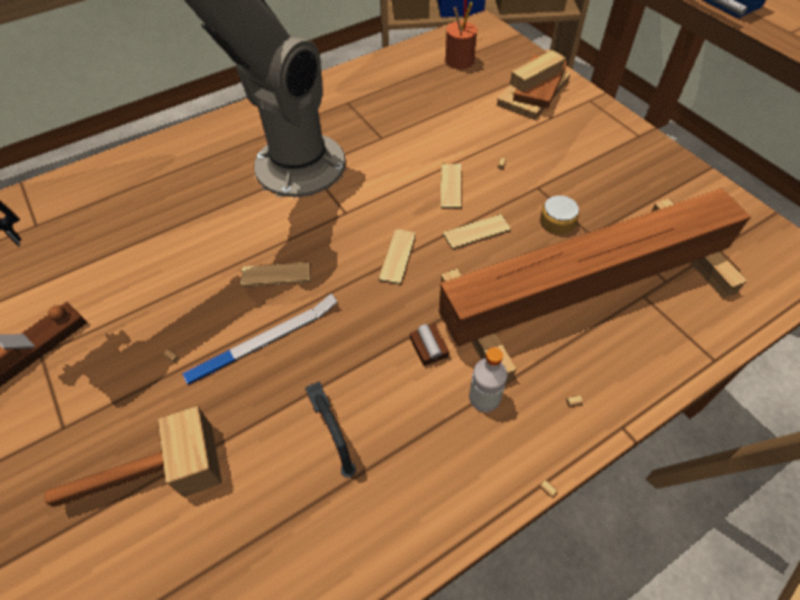

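View pics/top0.png

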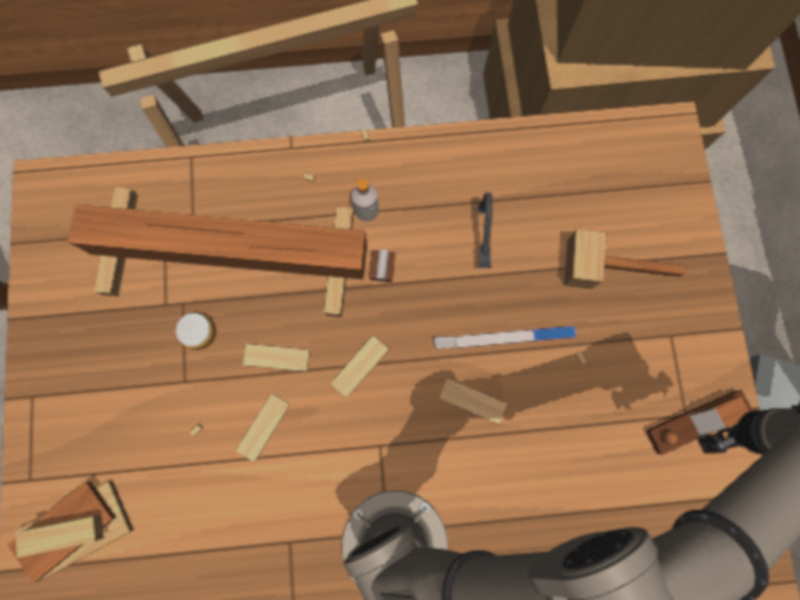

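The scene view shows the bar (blue handle about (210,367) to toe (335,302)) and the fulcrum at (430,343). The holdfast runs (317,390) to (347,470), and the post's near end is at about (450,310). The top view shows four packer-like slips at (276,357), (360,365), (262,427) and (473,400). Next I'll measure these.

```bash
cat > h.py <<'E'
import numpy as np,cv2
from station import bot
def cal(n): return bot.calibration(n)
def ray(n,u,v):
    c=cal(n); T=c['T']; d=np.array([(u-c['cx'])/c['fx'],-(v-c['cy'])/c['fy'],-1.]); return T[:3,3],T[:3,:3]@d
def plane(n,u,v,z):
    o,d=ray(n,u,v); s=(z-o[2])/d[2]; return o+s*d
def cloud(n,d):
    c=cal(n); v,u=np.mgrid[:384,:512]; P=np.stack([(u-c['cx'])/c['fx']*d,-(v-c['cy'])/c['fy']*d,-d],-1)
    P=P@c['T'][:3,:3].T+c['T'][:3,3]; P[d==0]=np.nan; return P
def proj(n,p):
    c=cal(n); T=c['T']; q=T[:3,:3].T@(np.asarray(p)-T[:3,3]); return c['cx']-c['fx']*q[0]/q[2],c['cy']+c['fy']*q[1]/q[2]
def snap(n,tag):
    p,d=bot.read_camera(n); np.savez(f"{n}{tag}.npz",p=p,d=d); return p,d
def crop(n,tag,p,u0,u1,v0,v1):
    c=p[v0:v1,u0:u1,::-1]; s=min(800/c.shape[1],600/c.shape[0]); cv2.imwrite(f"pics/{n}{tag}.png",cv2.resize(c,None,fx=s,fy=s,interpolation=cv2.INTER_NEAREST)); return s
E
python3 - <<'E'
from h import *
import cv2
for n in("top","scene"):
    z=np.load(n+"0.npz"); p,d=z['p'],z['d']; P=cloud(n,d)
    hsv=cv2.cvtColor(p,cv2.COLOR_RGB2HSV)
    # table height check
    print(n,"table z med",np.nanmedian(P[(P[...,2]<.006)&(P[...,2]>-.02)][:,2]))
    hgt=((P[...,2]>0.006)&(P[...,2]<.2)&(P[...,0]>0.2)&(abs(P[...,1])<.9)&(P[...,0]<1)).astype(np.uint8)
    k,l,s,c=cv2.connectedComponentsWithStats(hgt)
    for i in range(1,k):
        if s[i,4]<25: continue
        m=l==i; q=P[m]; r=cv2.minAreaRect(q[:,:2].astype(np.float32)*1000)
        print(s[i,:5],"c",np.round(r[0],0),"size",np.round(r[1],0),"a",round(r[2],1),"z",np.round(np.percentile(q[:,2],[5,50,95])*1000,1),"hsv",np.median(hsv[m],0))
E
```

```text
top table z med 0.0003325861697811572
[231  83   5   8  29] c [984. -16.] size [16. 30.] a 85.7 z [ 6.2 13.8 18. ] hsv [ 17. 110. 181.]
[194 111   7   5  28] c [883. 132.] size [25. 16.] a 75.1 z [ 9.8 15.7 19.3] hsv [ 17.5 111.  184. ]
[  43  114  200   90 7300] c [710. 348.] size [750. 332.] a 85.3 z [ 41.9 144.5 150.2] hsv [ 12. 154. 165.]
[306 123   9  49 311] c [ 685. -285.] size [ 34. 172.] a 81.1 z [ 33.8  76.6 123.4] hsv [13. 24. 79.]
[ 360  147   79   38 1291] c [ 574. -613.] size [295. 121.] a 77.0 z [24.8 75.5 89.2] hsv [ 15. 115. 163.]
[236 159  17  22 296] c [641. -30.] size [56. 81.] a 78.8 z [18.7 28.5 40.5] hsv [ 11.  106.  124.5]
[112 200  27  24 480] c [517. 416.] size [79. 83.] a 69.0 z [17.5 48.5 54.1] hsv [ 18.   14.  197.5]
[278 209  90  14 593] c [ 439. -302.] size [ 33. 335.] a 0.1 z [ 7.  11.3 21.4] hsv [ 11.  29. 181.]
[212 215  36  40 530] c [402.  48.] size [ 55. 156.] a 43.9 z [ 6.7 10.7 15.6] hsv [ 20.  94. 200.]
[155 220  43  18 517] c [442. 238.] size [149.  51.] a 79.0 z [ 6.7 10.5 15. ] hsv [ 19.  94. 200.]
[368 225   7   8  32] c [ 371. -474.] size 
[... 1213 characters left out ...]
 207  50  40 673] c [ 212. -701.] size [ 33. 168.] a 17.1 z [ 8.4 28.3 62.7] hsv [ 11. 170.  50.]
[263 207  25  27 425] c [637. -29.] size [56. 72.] a 79.5 z [11.6 25.9 37.5] hsv [ 11. 153. 109.]
[105 224   9   7  42] c [ 371. -474.] size [30. 15.] a 22.0 z [ 8.9 12.9 17.8] hsv [ 15. 135. 132.]
[195 244  31  59 477] c [ 687. -280.] size [ 30. 171.] a 83.3 z [ 36.   85.3 122. ] hsv [60. 12. 59.]
[362 253  11   7  53] c [885. 132.] size [27. 15.] a 65.0 z [ 7.7 13.1 16.7] hsv [ 17. 128. 194.]
[  28  260  114   64 2637] c [ 582. -604.] size [271. 123.] a 79.4 z [25.2 61.2 85.9] hsv [ 15. 135. 160.]
[345 307  12  11  56] c [982. -18.] size [24. 15.] a 11.5 z [ 8.9 13.3 16.6] hsv [ 17. 124. 198.]
```

Run:
```python
from h import *
for n in("top","scene"):
    z=np.load(n+"0.npz"); p,d=z['p'],z['d']; P=cloud(n,d)
    hsv=cv2.cvtColor(p,cv2.COLOR_RGB2HSV)
    def rect(m,nm):
        k,l,s,c=cv2.connectedComponentsWithStats(m.astype(np.uint8)); i=1+np.argmax(s[1:,4]); q=P[l==i]
        r=cv2.minAreaRect(q[:,:2].astype(np.float32)*1000); b=cv2.boxPoints(r)
        print(n,nm,s[i,4],"c",np.round(r[0],1),np.round(r[1],1),round(r[2],2),"z",np.round(np.median(q[:,2])*1000,1)); print(np.round(b).tolist())
    X,Y,Z=P[...,0],P[...,1],P[...,2]
    rect((Z>.13)&(Z<.16)&(Y>0)&(X>.45),"posttop")
    rect((Z>.036)&(Z<.053)&(hsv[...,0]>14)&(X>.4)&(X<.62)&(Y>0)&(Y<.2),"bearer -x part")
    rect((Z>.036)&(Z<.053)&(hsv[...,0]>14)&(X>.68)&(X<.9)&(Y>0)&(Y<.3),"bearer +x part")
    rect((Z>.006)&(hsv[...,0]>95)&(hsv[...,0]<125)&(hsv[...,1]>100)&(X>.35)&(X<.55),"blue")
    rect((Z>.006)&(Z<.03)&(hsv[...,1]<60)&(X>.38)&(X<.5)&(Y<-.1),"steel")
    rect((Z>.02)&(Z<.05)&(hsv[...,1]<50)&(X>.58)&(X<.7)&(Y<.02)&(Y>-.1),"ridge")
    rect((Z>.015)&(Z<.06)&(X>.56)&(X<.78)&(Y<-.2)&(Y>-.36),"padlow")
    rect((Z>.015)&(X>.56)&(X<.78)&(Y<-.2)&(Y>-.36),"holdfast")
for n in("top","scene"):
    z=np.load(n+"0.npz")
    if n=="top": crop(n,"c1",z['p'],190,330,110,220)
    else: crop(n,"c1",z['p'],180,340,170,310)
```

```text
top posttop 4879 c [703.4 327.9] [649.8  93.9] 79.22 z 146.2
[[597.0, 18.0], [689.0, -0.0], [810.0, 638.0], [718.0, 656.0]]
top bearer -x part 251 c [568.3  89.2] [38.6 87.9] 78.89 z 46.0
[[521.0, 79.0], [608.0, 62.0], [615.0, 100.0], [529.0, 117.0]]
top bearer +x part 130 c [756.7  53.1] [38.2 49.6] 85.78 z 46.5
[[731.0, 36.0], [780.0, 32.0], [783.0, 70.0], [733.0, 74.0]]
top blue 138 c [ 435.5 -421.2] [93.9 21. ] 88.81 z 11.4
[[424.0, -468.0], [445.0, -468.0], [447.0, -375.0], [426.0, -374.0]]
top steel 404 c [ 437.1 -254.5] [236.7  26.1] 89.53 z 11.4
[[423.0, -373.0], [449.0, -373.0], [451.0, -136.0], [425.0, -136.0]]
top ridge 109 c [635.1 -29.8] [21.4 68.3] 79.11 z 35.9
[[600.0, -34.0], [667.0, -47.0], [671.0, -26.0], [604.0, -13.0]]
top padlow 100 c [ 625.7 -273.1] [27.8 51.8] 82.57 z 45.3
[[598.0, -284.0], [650.0, -290.0], [653.0, -263.0], [602.0, -256.0]]
top holdfast 301 c [ 682.1 -280.4] [ 27.8 165.5] 82.57 z 79.3
[[598.0, -284.0], [762.0, -305.0], [766.0, -277.0], [602.0, -256.0]]
scene posttop 5321 c [703.7 327.9] [651.5  93.5] 79.22 z 144.8
[[597.0, 17.0], [689.0, -1.0],
[... 224 characters left out ...]
.7
[[694.0, 46.0], [779.0, 29.0], [786.0, 67.0], [701.0, 83.0]]
scene blue 222 c [ 436.7 -418.8] [95.9 27.8] 88.34 z 9.5
[[421.0, -466.0], [449.0, -467.0], [452.0, -371.0], [424.0, -370.0]]
scene steel 469 c [ 437.8 -252.6] [234.1  26.6] 89.39 z 9.4
[[423.0, -370.0], [450.0, -370.0], [452.0, -136.0], [426.0, -135.0]]
scene ridge 148 c [637.3 -30.1] [20.6 68.9] 78.32 z 34.7
[[601.0, -33.0], [669.0, -47.0], [673.0, -27.0], [606.0, -13.0]]
scene padlow 137 c [ 629.1 -272.7] [30. 54.] 84.07 z 42.5
[[601.0, -285.0], [654.0, -290.0], [658.0, -261.0], [604.0, -255.0]]
scene holdfast 469 c [ 687.3 -279.5] [ 30.  171.3] 83.31 z 87.2
[[600.0, -284.0], [771.0, -304.0], [774.0, -275.0], [604.0, -255.0]]
```

View pics/topc1.png

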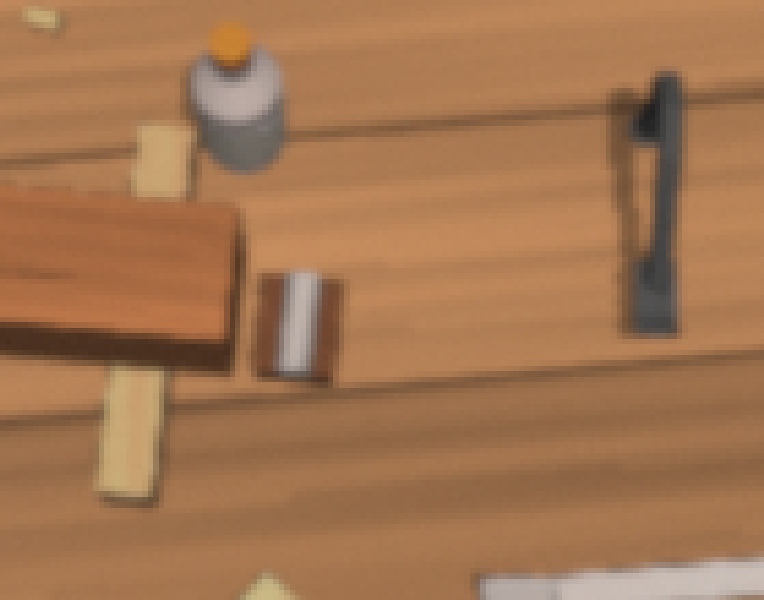

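View pics/scenec1.png

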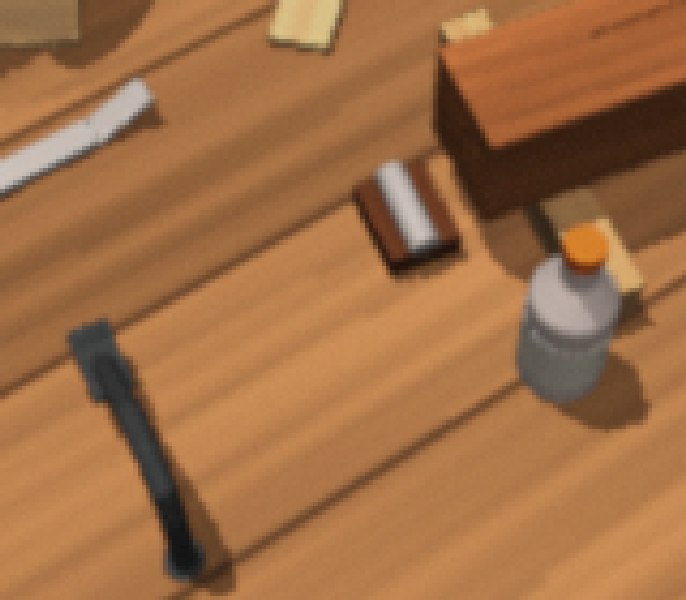

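```bash
cat >> h.py <<'E'
from scipy.spatial.transform import Rotation as Ro, Slerp
def Rq(q): return Ro.from_quat([q[1],q[2],q[3],q[0]])
def pose(): 
    o=bot.get_obs(); return np.array(o['eef_pos']),Rq(o['tool_rot']),o
def rows(p0,R0,p1,R1,n,w,dec=1):
    """print n rows from (p0,R0) to (p1,R1); rounds and corrects"""
    sl=Slerp([0,1],Ro.concatenate([R0,R1])); p,R=p0,R0; out=[]
    for i in range(1,n+1):
        f=i/n; tp=p0+(p1-p0)*f; tR=sl(f)
        s=np.round(R.inv().apply(tp-p)*1000,dec); t=np.round((R.inv()*tR).as_rotvec()/np.radians(6),3)
        out.append("%g %g %g %g %g %g %g"%(*(s+0.),*(t+0.),w))
        p=p+R.apply(s/1000); R=R*Ro.from_rotvec(t*np.radians(6))
    for i in range(0,n,5): print("; ".join(out[i:i+5]))
    return p,R
def toolR(fx,jz):
    "tool x along fx, tool z along jz (made orthogonal)"
    x=np.array(fx,float); x/=np.linalg.norm(x); z=np.array(jz,float); z-=x*(z@x); z/=np.linalg.norm(z)
    return Ro.from_matrix(np.stack([x,np.cross(z,x),z],1))
E
python3 - <<'E'
from h import *
p,R,o=pose(); print(p,np.round(R.as_matrix(),3), o['q'],o['gripper_width'])
a=np.radians(89.5); b=np.array([np.cos(a),np.sin(a),0]); lat=np.array([np.sin(a),-np.cos(a),0])
g=np.array([.437,-.300,0])-.045*b
for s in(1,-1):
    R1=toolR([0,0,-1],s*lat); print(s,(R.inv()*R1).as_rotvec()/np.radians(6))
    if s==1 or 1:
        print(">"); q=rows(p,R,np.r_[g[:2],.06],R1,12,85)
E
```

```text
[ 0.18756267 -0.64786058  0.23040851] [[-0.001  0.961  0.278]
 [ 0.002  0.278 -0.961]
 [-1.    -0.    -0.002]] [ 1.18090302  0.47774324  0.02231647  1.55634457 -0.01151188  1.10930458
 -0.08310209] 0.9983215848576751
1 [-1.22253922e+01 -1.43113799e-02 -9.38422862e-03]
>
14.2 27 -18.4 -1.019 -0.001 -0.001 85; 14.3 28.7 -15.5 -1.019 -0.001 -0.001 85; 14.2 30.3 -12.3 -1.018 -0.002 0 85; 14.2 31.4 -9.1 -1.019 -0.001 -0.001 85; 14.2 32.2 -5.6 -1.019 -0.001 -0.001 85
14.2 32.6 -2.2 -1.019 -0.001 -0.001 85; 14.2 32.6 1.3 -1.018 -0.001 0 85; 14.2 32.3 4.7 -1.019 -0.002 -0.001 85; 14.2 31.7 8.2 -1.019 -0.001 -0.001 85; 14.2 30.6 11.5 -1.019 -0.001 -0.001 85
14.2 29.1 14.7 -1.019 -0.001 -0.001 85; 14.2 27.5 17.7 -1.018 -0.001 0 85
-1 [ 1.77746001e+01 -1.01609626e-02  1.54959349e-02]
>
14.2 27 -18.4 1.481 -0.001 0.001 85; 14.3 23.7 -22.4 1.481 -0.001 0.002 85; 14.2 20.1 -25.8 1.482 -0.001 0.001 85; 14.2 15.8 -28.6 1.481 0 0.001 85; 14.3 11.2 -30.7 1.481 -0.001 0.001 85
14.2 6.3 -32 1.481 -0.001 0.002 85; 14.2 1.3 -32.7 1.482 -0.001 0.001 85; 14.2 -3.8 -32.4 1.481 -0.001 0.001 85; 14.3 -8.7 -31.5 1.481 -0.001 0.002 85; 14.2 -13.5 -29.7 1.481 -0.001 0.001 85
14.2 -18 -27.3 1.481 0 0.001 85; 14.2 -21.9 -24.2 1.482 -0.001 0.001 85
```

```bash
python3 -m jog '14 27 -18.5 -1.02 0 0 60; 14 28.5 -15.5 -1.02 0 0 60; 14 30.5 -12.5 -1.02 0 0 60; 14 31.5 -9 -1.02 0 0 60; 14 32 -5.5 -1.02 0 0 60' && python3 -m jog '14 32.5 -2 -1.02 0 0 60; 14 32.5 1.5 -1.02 0 0 60; 14 32.5 4.5 -1.02 0 0 60; 14 31.5 8 -1.02 0 0 60; 14 30.5 11.5 -1.02 0 0 60' && python3 -m jog '14 29 14.5 -1.02 0 0 60; 14 27.5 17.5 -1.02 0 0 60; 0 0 0 0 0 0 60;0 0 0 0 0 0 60'
python3 - <<'E'
from h import *
p,R,o=pose(); print(p,np.round(R.as_matrix(),3), o['q'],o['gripper_width'])
n='top';pp,d=snap(n,'1');P=cloud(n,d);hsv=cv2.cvtColor(pp,cv2.COLOR_RGB2HSV)
crop(n,'c2',pp,260,390,180,270)
a=np.radians(89.5); b=np.array([np.cos(a),np.sin(a),0]); lat=np.array([np.sin(a),-np.cos(a),0])
g=np.array([.437,-.300,0])-.045*b
rows(p,R,np.r_[g[:2],.004],toolR([0,0,-1],lat),3,60)
E
```

```text
t: 0.6
eef_pos: [0.292, -0.5208, 0.1605]
tool_rot: [0.658, 0.259, 0.658, -0.259]
contact_force: [0.3, 0.2, 0.4]
gripper_width: 0.705
t: 1.1
eef_pos: [0.3953, -0.3951, 0.0906]
tool_rot: [0.703, 0.077, 0.703, -0.076]
contact_force: [0.6, -0.5, -0.6]
gripper_width: 0.704
t: 1.5
eef_pos: [0.436, -0.3449, 0.0627]
tool_rot: [0.707, 0.003, 0.707, -0.002]
contact_force: [-0.3, -0.7, 0.7]
gripper_width: 0.706
[ 0.43597111 -0.34487981  0.06272319] [[-0.001  0.006  1.   ]
 [ 0.001  1.    -0.006]
 [-1.     0.001 -0.001]] [ 0.81879461  0.52558847 -0.33323764  1.95482557  0.25602358  0.70313541
  0.32449604] 0.7058385665622013
19.6 -0.1 0.2 0.009 -0.003 -0.003 60; 19.5 0 0.3 0.008 -0.004 -0.004 60; 19.6 -0.1 0.2 0.009 -0.003 -0.003 60
```

View pics/topc2.png

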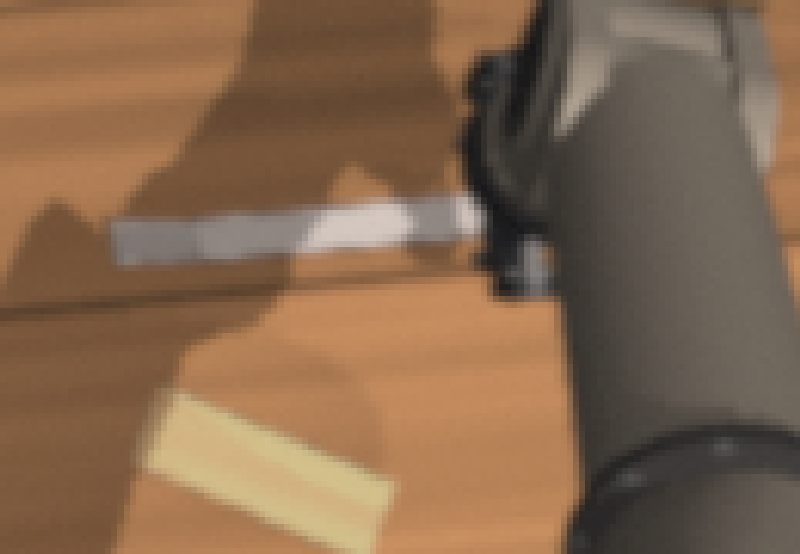

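The fingers straddle the shank just behind (470,215), so I'll go down and grip.

```bash
python3 -m jog '20 0 0 0 0 0 60; 20 0 0.5 0 0 0 60; 18.5 0 0 0 0 0 60; 0 0 0 0 0 0 20; 0 0 0 0 0 0 20' 120 && python3 -m jog '0 0 0 0 0 0 20;0 0 0 0 0 0 20;0 0 0 0 0 0 20; -15 0 0 0 0 0 20; -20 0 0 0 0 0 20'
python3 - <<'E'
from h import *
p,R,o=pose(); print(p,o['gripper_width'],o['contact_force'],o['torque'])
E
```

```text
t: 2.05
eef_pos: [0.4358, -0.3469, 0.0052]
tool_rot: [0.707, 0.003, 0.707, -0.003]
contact_force: [-0.1, -0.9, 0.2]
gripper_width: 0.372
t: 2.55
eef_pos: [0.4353, -0.3449, 0.0398]
tool_rot: [0.706, 0.003, 0.708, -0.002]
contact_force: [-0.1, 0.1, -5.6]
gripper_width: 0.254
[ 0.43534936 -0.34492941  0.03976412] 0.2543197589324163 [-0.09250412  0.1286411  -5.62573063] [-0.18569738 -0.09273576  0.06017918]
```

Run:
```python
from h import *
for n in("scene","top"):
    pp,d=snap(n,'2');P=cloud(n,d);hsv=cv2.cvtColor(pp,cv2.COLOR_RGB2HSV);X,Y,Z=P[...,0],P[...,1],P[...,2]
    m=(Z>.015)&(Z<.08)&(X>.41)&(X<.465)&(Y<-.08)&(Y>-.5)
    q=P[m]
    for y0 in np.arange(-.48,-.1,.02):
        k=q[(q[:,1]>y0)&(q[:,1]<y0+.02)]
        if len(k)>3: print(n,round(y0,3),len(k),np.round(np.median(k,0)*1000,1), "x",np.round(np.percentile(k[:,0],[3,97])*1000,1),"ymin/max",np.round(k[:,1].min()*1000),np.round(k[:,1].max()*1000))
    crop(n,'c3',pp,*((80,340,150,320) if n=="scene" else (230,420,150,270)))
```

```text
scene -0.48 22 [ 438.7 -463.9   46.9] x [423.3 445.9] ymin/max -467.0 -460.0
scene -0.46 63 [ 437. -450.   46.] x [423.1 448. ] ymin/max -460.0 -440.0
scene -0.44 64 [ 437.4 -430.    45.6] x [422.  447.9] ymin/max -440.0 -420.0
scene -0.42 63 [ 437.7 -410.2   44.8] x [421.3 448.6] ymin/max -419.0 -400.0
scene -0.4 57 [ 438.7 -389.9   44.2] x [421.8 447.3] ymin/max -399.0 -381.0
scene -0.38 59 [ 437.3 -370.3   43.2] x [423.2 448.6] ymin/max -380.0 -360.0
scene -0.36 24 [ 451.  -353.3   45. ] x [425.3 461.2] ymin/max -360.0 -340.0
scene -0.34 29 [ 442.4 -325.1   42.9] x [425.2 459.2] ymin/max -339.0 -320.0
scene -0.32 55 [ 439.  -310.3   41. ] x [423.1 448.2] ymin/max -320.0 -300.0
scene -0.3 52 [ 437.8 -289.8   40.5] x [424.3 448. ] ymin/max -300.0 -280.0
scene -0.28 52 [ 438.3 -270.2   39.9] x [425.3 447.3] ymin/max -280.0 -260.0
scene -0.26 50 [ 437.5 -250.4   38.9] x [423.8 448.2] ymin/max -260.0 -241.0
scene -0.24 51 [ 438.1 -229.8   38.5] x [425.2 448.8] ymin/max -240.0 -220.0
scene -0.22 48 [ 439.8 -209.9   37.4] x [424.  448.6] ymin/max -220.0 -200.0
scene -0.2 49 [ 439.1 -190.
[... 402 characters left out ...]
7.7] ymin/max -319.0 -300.0
top -0.3 41 [ 438.  -289.9   46.1] x [425.  449.4] ymin/max -300.0 -280.0
top -0.28 38 [ 436.7 -269.9   46.6] x [425.5 448. ] ymin/max -279.0 -260.0
top -0.26 41 [ 438.1 -250.3   45.8] x [425.3 449.9] ymin/max -260.0 -240.0
top -0.24 38 [ 436.4 -229.8   45.8] x [425.9 448.5] ymin/max -240.0 -221.0
top -0.22 41 [ 438.7 -210.3   45. ] x [425.7 449.5] ymin/max -219.0 -200.0
top -0.2 39 [ 436.4 -189.7   44.3] x [426.  449.2] ymin/max -200.0 -180.0
top -0.18 38 [ 439.  -170.2   49.2] x [427.8 449.6] ymin/max -179.0 -160.0
top -0.16 39 [ 436.1 -150.1   55.4] x [425.5 449.7] ymin/max -160.0 -141.0
top -0.14 14 [ 437.  -136.1   59.1] x [426.3 447.7] ymin/max -139.0 -133.0
```

View pics/scenec3.png

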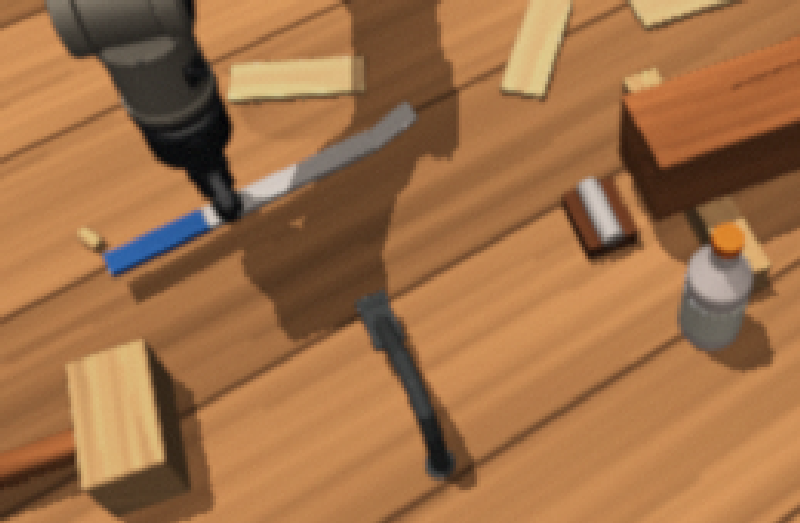

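```bash
cat >> h.py <<'E'
A=np.array([.636,-.030,.026]); PHIP=np.radians(79.2)
G=dict(x=-.0465,n=.0048,da=.035)
def vecs(al,ph):
    b=np.array([np.cos(al)*np.cos(ph),np.cos(al)*np.sin(ph),-np.sin(al)]); n=np.array([np.sin(al)*np.cos(ph),np.sin(al)*np.sin(ph),np.cos(al)]); return b,n
def tool_for(al,ph):
    at=al-G['da']; _,n=vecs(at,ph); return toolR(-n,[np.sin(ph),-np.cos(ph),0])
def tcp_ref(ref,xr,nr,al,ph):
    "TCP so that bar point (xr along, nr above underside) is at ref"
    b,n=vecs(al,ph); return np.asarray(ref)+(G['x']-xr)*b+(G['n']-nr)*n
def tcp_tip(h,z,al,ph):
    return tcp_ref(np.r_[A[:2]+h*np.array([np.cos(ph),np.sin(ph)]),z],.1666,.0218,al,ph),tool_for(al,ph)
def tcp_ridge(s,lift,al,ph):
    "ridge contact s behind heel, lift above contact"
    b,n=vecs(al,ph); return tcp_ref(A+(.012+lift)*n,.115-s,0,al,ph),tool_for(al,ph)
def bar_of(p,R):
    "bar tip(h,z rel. ridge axis along bar) and angles from measured tool pose"
    x=R.as_matrix()[:,0]; y=R.as_matrix()[:,1]; sgn=1
    ph=np.arctan2(y[1],y[0]); al=np.arctan2(-y[2],np.hypot(y[0],y[1]))+G['da']
    b,n=vecs(al,ph); tip=p+(.1666-G['x'])*b+(.0218-G['n'])*n; und=p+(0-G['x'])*b-G['n']*n
    d=(A-und); hh=np.array([np.cos(ph),np.sin(ph)]); return dict(phi=np.degrees(ph),alpha=al,tip=np.round(tip*1000,1),tip_h=(tip[:2]-A[:2])@hh*1000,ridge_s=(.115-d@b)*1000,clear=(-d@n-.012)*1000,lat=((und-A)[:2]@np.array([hh[1],-hh[0]]))*1000)
E
python3 - <<'E'
from h import *
al=.6; b=np.array([np.cos(al),-np.sin(al)]); n=np.array([np.sin(al),np.cos(al)])
def clr(h,z,e=37.5):
    o=np.array([h,z])-166.6*b-21.8*n
    W=lambda x,y:o+x*b+y*n
    under=[W(-170,0),W(115,0),W(166.6,21.8)]; top=[W(-170,10),W(115-2*0-1,10),W(164.3,27.3)]
    def seg(pt,a,c):
        t=np.clip((pt-a)@(c-a)/((c-a)@(c-a)),0,1); q=a+t*(c-a); return np.linalg.norm(pt-q), np.cross(c-a,pt-a)
    R=min((seg(np.array([0,26.]),under[i],under[i+1]) for i in(0,1)),key=lambda r:r[0]); 
    Pq=min((seg(np.array([e,46.]),top[i],top[i+1]) for i in(0,1)),key=lambda r:r[0]);
    return round(R[0]*(1 if R[1]<0 else -1)-12,1),round(Pq[0]*(1 if Pq[1]>0 else -1),1), np.round(W(115,0),1)
import warnings;warnings.simplefilter('ignore')
for h,z in[(28,48),(30,42),(36,38),(42,35),(46,34),(55,31),(60,29),(65,26),(70,23),(73,20)]: print(h,z,clr(h,z))
E
```

```text
28 48 (np.float64(15.1), np.float64(-11.4), array([-26.9,  59.1]))
30 42 (np.float64(9.6), np.float64(-6.6), array([-24.9,  53.1]))
36 38 (np.float64(6.9), np.float64(2.2), array([-18.9,  49.1]))
42 35 (np.float64(5.2), np.float64(3.5), array([-12.9,  46.1]))
46 34 (np.float64(5.0), np.float64(3.4), array([-8.9, 45.1]))
55 31 (np.float64(3.8), np.float64(3.9), array([ 0.1, 42.1]))
60 29 (np.float64(3.0), np.float64(4.5), array([ 5.1, 40.1]))
65 26 (np.float64(2.9), np.float64(6.0), array([10.1, 37.1]))
70 23 (np.float64(3.2), np.float64(7.6), array([15.1, 34.1]))
73 20 (np.float64(2.5), np.float64(9.7), array([18.1, 31.1]))
```

```bash
python3 -m jog '-30 0 0 0 0 0 20; -35 0 0 0 0 0 20; -35 0 0 0 0 0 20;0 0 0 0 0 0 20;0 0 0 0 0 0 20'
python3 - <<'E'
from h import *
p,R,o=pose(); print(p,o['gripper_width'],o['contact_force'])
t=tcp_tip(.0,.080,.6,np.radians(75)); print(t[0])
rows(p,R,*t,10,20)
E
```

```text
t: 3.15
eef_pos: [0.4362, -0.3458, 0.1395]
tool_rot: [0.707, 0.002, 0.707, -0.003]
contact_force: [-0.7, 0.3, -6.0]
gripper_width: 0.251
[ 0.43615503 -0.34577387  0.13954441] 0.2513040935141469 [-0.68255067  0.29733156 -5.97876131]
[ 0.58799478 -0.20915793  0.18629461]
-4.7 13.8 15.1 0.237 0.069 -0.536 20; -5.5 13.8 14.7 0.236 0.069 -0.536 20; -6.5 13.9 14.3 0.237 0.069 -0.536 20; -7.3 13.8 13.9 0.236 0.069 -0.536 20; -8.2 13.8 13.6 0.237 0.069 -0.536 20
-9.1 13.5 13.1 0.236 0.069 -0.536 20; -9.9 13.4 12.7 0.237 0.069 -0.536 20; -10.7 13.1 12.3 0.236 0.069 -0.536 20; -11.6 12.8 12 0.237 0.069 -0.537 20; -12.4 12.4 11.5 0.236 0.069 -0.536 20
```

```bash
python3 -m jog '-5 14 15 0.24 0.07 -0.54 20; -5.5 14 14.5 0.24 0.07 -0.54 20; -6.5 14 14.5 0.24 0.07 -0.54 20; -7.5 14 14 0.24 0.07 -0.54 20; -8 14 13.5 0.24 0.07 -0.54 20' && python3 -m jog '-9 13.5 13 0.24 0.07 -0.54 20; -10 13.5 12.5 0.24 0.07 -0.54 20; -10.5 13 12.5 0.24 0.07 -0.54 20; -11.5 13 12 0.24 0.07 -0.54 20; -12.5 12.5 11.5 0.24 0.07 -0.54 20' && python3 -m jog '0 0 0 0 0 0 20;0 0 0 0 0 0 20'
cat > look.py <<'E'
from h import *
import sys
tag=sys.argv[1]
p,R,o=pose(); print(o['t'],p,o['gripper_width'],o['contact_force']); print(bar_of(p,R))
for n in("scene","top"):
    pp,d=snap(n,tag); P=cloud(n,d)
    crop(n,'c'+tag,pp,*((160,340,120,290) if n=="scene" else (190,350,100,230)))
E
python3 look.py 4
```

```text
t: 3.65
eef_pos: [0.5113, -0.2754, 0.1609]
tool_rot: [0.684, -0.053, 0.713, -0.147]
contact_force: [-1.3, 1.1, -5.7]
gripper_width: 0.249
t: 4.15
eef_pos: [0.5877, -0.2069, 0.1833]
tool_rot: [0.645, -0.108, 0.7, -0.287]
contact_force: [0.6, -0.7, -5.9]
gripper_width: 0.254
t: 4.35
eef_pos: [0.5878, -0.2064, 0.1831]
tool_rot: [0.646, -0.108, 0.7, -0.285]
contact_force: [-0.1, -0.9, -7.4]
gripper_width: 0.257
4.35 [ 0.58780505 -0.2064287   0.18305548] 0.25684295383076317 [-0.06900412 -0.85007024 -7.37180803]
{'phi': np.float64(75.12370280203709), 'alpha': np.float64(0.6029690441488977), 'tip': array([635.3, -27.5,  76.2]), 'tip_h': np.float64(2.2730735971861784), 'ridge_s': np.float64(-78.20174994801211), 'clear': np.float64(8.845317959910872), 'lat': np.float64(-1.2845038801374322)}
```

View pics/scenec4.png

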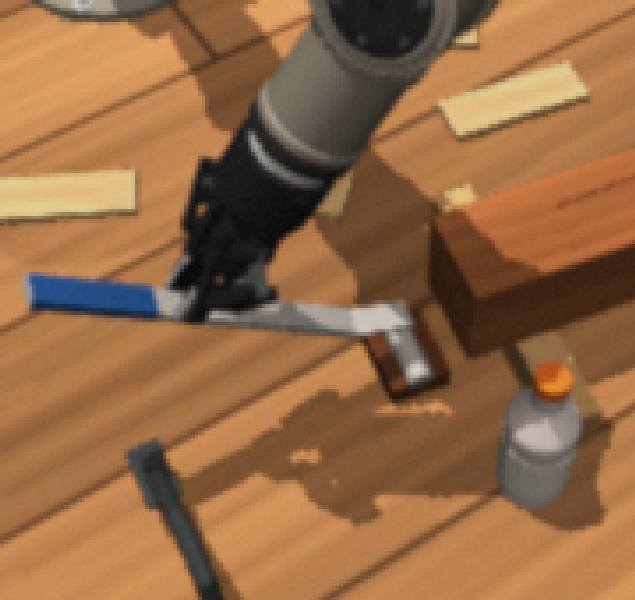

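View pics/topc4.png

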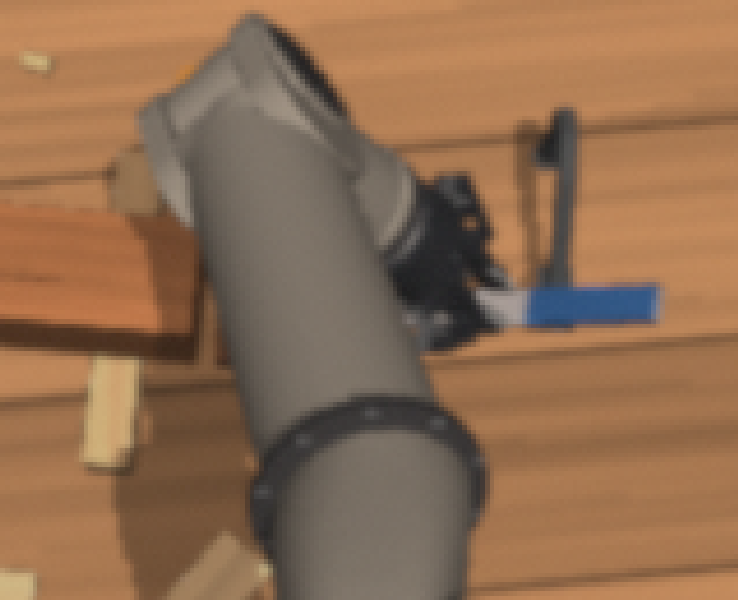

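The scene view shows the bar in the gripper with the toe at about (385,315), just above the ridge. Next I'll measure the actual bar pose from depth.

```bash
cat > barfit.py <<'E'
from h import *
import sys
def fit(tag,ph):
    z=np.load(f"scene{tag}.npz"); P=cloud("scene",z['d'])+np.array([0,0,.0008]); hh=np.array([np.cos(ph),np.sin(ph)]); la=np.array([hh[1],-hh[0]])
    h=(P[...,:2]-A[:2])@hh*1000; l=(P[...,:2]-A[:2])@la*1000; Z=P[...,2]*1000
    hsv=cv2.cvtColor(z['p'],cv2.COLOR_RGB2HSV)
    m=(abs(l)<9)&(h<78)&(h>-275)&(Z>41)&(Z<260)&((hsv[...,1]<70)|((hsv[...,0]>95)&(hsv[...,0]<125)))
    return h[m],l[m],Z[m],m
if __name__=="__main__":
    tag=sys.argv[1]; ph=np.radians(float(sys.argv[2])); h,l,Z,m=fit(tag,ph)
    for a in range(-280,80,10):
        k=(h>=a)&(h<a+10)
        if k.sum()>2: print(a,k.sum(),np.round([np.median(h[k]),np.median(l[k]),np.median(Z[k])],1),round(h[k].min()),round(h[k].max()))
E
python3 barfit.py 4 75.1
```

```text
-280 11 [-271.7   -1.3  249.6] -275 -270
-270 24 [-265.    -0.3  244.9] -270 -260
-260 26 [-255.5    1.6  237.7] -260 -250
-250 24 [-244.7   -0.5  231.4] -250 -240
-240 23 [-234.7    0.3  223.7] -239 -230
-230 24 [-224.8   -0.5  218.2] -230 -220
-220 23 [-2.149e+02 -1.000e-01  2.098e+02] -220 -210
-210 25 [-205.     1.9  204.1] -210 -200
-200 22 [-194.4    1.   196.1] -200 -190
-190 16 [-186.7   -2.8  191.3] -190 -181
-170 4 [-161.4    8.7  201.2] -165 -160
-160 10 [-154.3    6.2  169.2] -159 -151
-150 11 [-147.     4.1  164.4] -149 -140
-140 8 [-134.     5.6  155.2] -138 -131
-130 16 [-125.2    3.9  147.7] -130 -120
-120 19 [-114.9    0.5  142.2] -120 -111
-110 22 [-105.1    1.4  135.1] -110 -100
-100 18 [-94.3   1.9 127. ] -99 -90
-90 19 [-84.9   1.8 120.3] -89 -80
-80 15 [-75.2  -2.5 113.5] -80 -70
-70 18 [-65.3   0.6 107.8] -70 -60
-60 14 [-55.2   2.6 100.2] -59 -50
-50 15 [-44.7  -0.1  90.2] -50 -41
-40 18 [-35.4  -1.8  88.3] -40 -31
-30 18 [-25.9   0.6  87.4] -30 -20
-20 16 [-14.3  -0.5  85. ] -20 -10
-10 18 [-4.8  0.9 82. ] -9 -1
0 5 [ 1.2  0.4 82.7] 1 2
```

Run:
```python
from h import *
p,R,o=pose(); ph=np.radians(75.1); al=.603
for h,z,n in[(28,48,2),(35,38,1),(45,33.5,1),(55,30.5,1),(62,28,1),(72,20.5,1)]:
    t=tcp_tip(h/1000,z/1000,al,ph); p,R=rows(p,R,t[0],R,n,20)
```

```text
4.7 20 0.7 0 0 0 20; 4.8 19.9 0.6 0 0 0 20
4.6 11.3 0 0 0 0 20
-1.6 10.9 0 0 0 0 20
-2.8 10 -0.1 0 0 0 20
-1.7 7.3 0 0 0 0 20
0.9 12.4 0 0 0 0 20
```

```bash
python3 -m jog '5 20 0.5 0 0 0 20; 4.5 20 0.5 0 0 0 20; 4.5 11.5 0 0 0 0 20; 0 0 0 0 0 0 20' && python3 -c "
from h import *
p,R,o=pose();print(bar_of(p,R),o['contact_force'])" && python3 -m jog '-1.5 11 0 0 0 0 20; -3 10 0 0 0 0 20; 0 0 0 0 0 0 20' &&  python3 -c "
from h import *
p,R,o=pose();print(bar_of(p,R),o['contact_force'])"
```

```text
t: 4.85
eef_pos: [0.5977, -0.1734, 0.1448]
tool_rot: [0.646, -0.107, 0.7, -0.286]
contact_force: [-0.6, 0.1, -5.6]
gripper_width: 0.253
{'phi': np.float64(74.95626655129513), 'alpha': np.float64(0.6035635880957168), 'tip': array([645.7,   5.4,  37.8]), 'tip_h': np.float64(36.702328044401455), 'ridge_s': np.float64(-28.0830180085707), 'clear': np.float64(-3.2485940319771887), 'lat': np.float64(0.20079402009881803)} [-0.55086813  0.09280567 -5.56675241]
t: 5.15
eef_pos: [0.6049, -0.1521, 0.1389]
tool_rot: [0.647, -0.107, 0.699, -0.285]
contact_force: [0.5, 0.9, -6.1]
gripper_width: 0.252
{'phi': np.float64(74.91192498704098), 'alpha': np.float64(0.6015085518963219), 'tip': array([653.2,  26.8,  32.4]), 'tip_h': np.float64(59.33004656140383), 'ridge_s': np.float64(-6.290992060622474), 'clear': np.float64(5.030277480689408), 'lat': np.float64(1.7861657091617402)} [ 0.51389699  0.89197689 -6.07447903]
```

```bash
python3 -m jog '1 8 0 0 0 0 20; 2.5 6.5 0 0 0 0 20; 0 0 0 0 0 0 20' &&  python3 look.py 5; python3 barfit.py 5 75 | head -12
```

```text
t: 5.45
eef_pos: [0.6067, -0.1435, 0.1274]
tool_rot: [0.646, -0.107, 0.699, -0.286]
contact_force: [0.3, 0.2, -5.6]
gripper_width: 0.256
5.45 [ 0.60666894 -0.14347991  0.1273989 ] 0.2558259494035142 [ 0.262439   0.2456261 -5.5870098]
{'phi': np.float64(74.88999628814682), 'alpha': np.float64(0.6031032851143905), 'tip': array([654.9,  35.3,  20.5]), 'tip_h': np.float64(67.94478187836995), 'ridge_s': np.float64(7.460954789774557), 'clear': np.float64(0.23272609413863693), 'lat': np.float64(1.2641615385037421)}
-220 23 [-215.4    0.6  197. ] -220 -211
-210 23 [-204.9    1.6  190.4] -210 -201
-200 21 [-194.7   -1.3  184.9] -200 -190
-190 21 [-185.1    1.   177.4] -190 -180
-180 22 [-175.     1.   171.6] -180 -170
-170 21 [-164.7    0.2  165. ] -170 -160
-160 19 [-154.7    0.4  157.1] -159 -150
-150 19 [-144.9   -0.3  151.6] -150 -140
-140 17 [-135.5   -1.6  144.2] -139 -131
-130 17 [-124.9    1.3  137.3] -130 -120
-120 11 [-115.4   -4.8  131.1] -119 -111
-90 16 [-83.   -7.  200.2] -89 -80
```

View pics/scenec5.png

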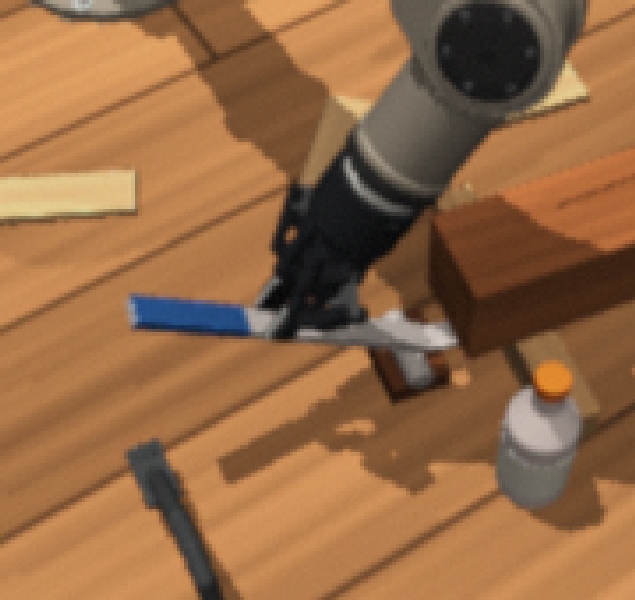

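Run:
```python
from h import *
p,R,o=pose(); ph=np.radians(74.9)
for s,l,al,n in[(.0135,.001,.6,1),(.0138,.0003,.5,1),(.0142,.0,.40,1),(.0148,.0,.30,1)]:
    t=tcp_ridge(s,l,al,ph); p,R=rows(p,R,*t,n,20)
```

```text
0 7.2 -1.6 -0.012 -0.012 0.037 20
15.5 -1.2 0 0 0 0.955 20
15.1 -1.1 0 0 0 0.955 20
14.7 -0.8 0 0 0 0.955 20
```

```bash
python3 -m jog '0 7 -1.5 0 0 0 20; 8 0 0 0 0 0.48 20; 7.5 -1 0 0 0 0.48 20; 7.5 -0.5 0 0 0 0.48 20; 7.5 -0.5 0 0 0 0.48 20' && python3 -c "
from h import *
p,R,o=pose();print(bar_of(p,R),o['contact_force'])" && python3 -m jog '7.5 -0.5 0 0 0 0.48 20; 7.5 -0.5 0 0 0 0.48 20; 0 0 0 0 0 0 20' &&  python3 -c "
from h import *
p,R,o=pose();print(bar_of(p,R),o['contact_force'])
ph=np.radians(74.9)
for s,l,al,n in[(.0152,-.0,.20,2),(.0156,-.0005,.1,2),(.016,-.001,.0,2),(.016,-.001,-.06,2)]:
    t=tcp_ridge(s,l,al,ph); p,R=rows(p,R,*t,n,20)
"
```

```text
t: 6.05
eef_pos: [0.6026, -0.1541, 0.0987]
tool_rot: [0.672, -0.036, 0.706, -0.22]
contact_force: [0.1, 0.5, -6.0]
gripper_width: 0.252
{'phi': np.float64(74.77876019402494), 'alpha': np.float64(0.400973305060789), 'tip': array([655.9,  41.6,  31.1]), 'tip_h': np.float64(74.3172197237437), 'ridge_s': np.float64(14.813171649687026), 'clear': np.float64(-0.05327912158599804), 'lat': np.float64(0.4016275443950468)} [ 0.06513344  0.51474857 -6.04766345]
t: 6.35
eef_pos: [0.6005, -0.1612, 0.0848]
tool_rot: [0.682, 0.001, 0.707, -0.187]
contact_force: [0.4, 0.4, -3.4]
gripper_width: 0.252
{'phi': np.float64(74.63110361533448), 'alpha': np.float64(0.3017090309213043), 'tip': array([655.8,  39.8,  37.8]), 'tip_h': np.float64(72.57831213842177), 'ridge_s': np.float64(14.207306434696282), 'clear': np.float64(-1.0103721450586065), 'lat': np.float64(0.5702276543600253)} [ 0.37462303  0.40028959 -3.36404558]
7 -0.2 0 -0.022 -0.005 0.486 20; 6.9 -0.6 0.1 -0.022 -0.005 0.485 20
7.6 -0.5 0 0 0 0.478 20; 7.5 -0.9 0 0 0 0.477 20
7.5 -0.5 0 0 0 0.478 20; 7.5 -0.9 0 0 0 0.477 20
4.4 -0.5 0 0 0 0.287 20; 4.3 -0.6 0 0 0 0.286 20
```

```bash
python3 -m jog '7.5 0 0 0 0 0.48 20; 7.5 -0.5 0 0 0 0.48 20; 7.5 -0.5 0 0 0 0.48 20; 7.5 -0.5 0 0 0 0.48 20; 0 0 0 0 0 0 20' && python3 -c "
from h import *
p,R,o=pose();print(bar_of(p,R),o['contact_force'],o['torque'])" && python3 -m jog '7.5 -0.5 0 0 0 0.48 20; 7.5 -0.5 0 0 0 0.48 20; 0 0 0 0 0 0 20' &&  python3 look.py 6; python3 barfit.py 6 74.7
```

```text
t: 6.85
eef_pos: [0.601, -0.1647, 0.0575]
tool_rot: [0.699, 0.071, 0.703, -0.115]
contact_force: [-0.5, 4.9, 6.5]
gripper_width: 0.256
{'phi': np.float64(74.84651634505248), 'alpha': np.float64(0.09792640146347262), 'tip': array([656.8,  41.6,  53.6]), 'tip_h': np.float64(74.59533162604212), 'ridge_s': np.float64(19.943427605931014), 'clear': np.float64(0.9209464159748108), 'lat': np.float64(1.3898558016117744)} [-0.54100377  4.90622058  6.50726027] [1.07535601 0.05496454 0.18320141]
t: 7.15
eef_pos: [0.6008, -0.1666, 0.0428]
tool_rot: [0.703, 0.106, 0.698, -0.08]
contact_force: [-0.6, 4.6, 9.0]
gripper_width: 0.255
7.15 [ 0.60075548 -0.16655067  0.04277325] 0.2552269771783493 [-0.61851715  4.61896633  9.0350983 ]
{'phi': np.float64(74.87049862244778), 'alpha': np.float64(-0.0020646691036169534), 'tip': array([656.4,  39.1,  60.2]), 'tip_h': np.float64(72.04797062090314), 'ridge_s': np.float64(20.518455921828036), 'clear': np.float64(0.2643619060215714), 'lat': np.float64(1.6170519444108007)}
-270 8 [-262.2    0.3   44.8] -264 -260
-260 19 [-255.5   -0.3   46. ] -260 -251
-250 19 [-2
[... 332 characters left out ...]
   -0.5   47.4] -170 -160
-160 13 [-1.553e+02  1.000e-01  4.550e+01] -159 -152
-130 5 [-122.2   -1.3   46. ] -123 -120
-120 17 [-115.8    0.8   46.6] -119 -111
-110 19 [-1.052e+02  1.000e-01  4.640e+01] -110 -100
-100 17 [-94.9  -2.5  47.1] -99 -90
-90 17 [-85.1   0.9  46.8] -90 -81
-80 15 [-75.3  -0.9  46.3] -79 -70
-70 17 [-64.7   0.1  46.9] -70 -61
-60 16 [-55.    1.9  47.4] -59 -50
-50 20 [-45.2  -0.7  46.4] -50 -40
-40 17 [-35.1  -0.9  47. ] -40 -31
-30 16 [-25.6   0.4  47.3] -30 -20
-20 16 [-14.9   1.2  47.9] -19 -11
-10 16 [-5.1  0.4 48.1] -9 0
0 17 [ 4.6 -0.4 48. ] 0 10
10 19 [14.7  1.7 47.7] 10 19
20 17 [25.6  0.1 46.1] 20 29
30 16 [35.   1.5 49.8] 30 40
40 10 [43.3  0.3 52.4] 40 45
```

View pics/scenec6.png

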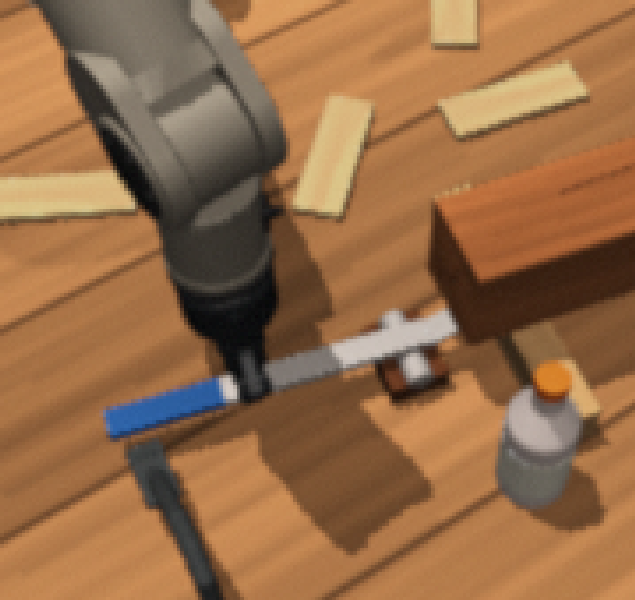

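```bash
python3 -m jog '5.5 -0.3 0 0 0 0.36 20; 5.5 -0.3 0 0 0 0.36 20; 0 0 0 0 0 0 20; 0 0 0 0 0 0 20'
python3 - <<'E'
from h import *
p,R,o=pose();B=bar_of(p,R);print(B,o['contact_force'],o['torque'])
for n,t in(("scene","6"),("top","0"),("scene","0")):
    z=np.load(f"{n}{t}.npz"); P=cloud(n,z['d']); X,Y,Z=[P[...,i] for i in range(3)]
    for a in range(590,680,6):
        m=(X*1000>a)&(X*1000<a+6)&(Y<-.25)&(Y>-.3)&(Z>.015); 
        if m.sum()>1: print(n,a,m.sum(),np.round(np.median(Z[m])*1000,1),end=" | ")
    print()
# swing
und=p.copy(); c=A.copy(); d=Ro.from_euler('z',11.3,degrees=True); p1=c+d.apply(p-c); p1[2]=p[2]
rows(p,R,p1,d*R,5,20)
E
```

```text
t: 7.65
eef_pos: [0.6006, -0.1667, 0.0319]
tool_rot: [0.706, 0.131, 0.694, -0.054]
contact_force: [0.2, 3.1, 5.7]
gripper_width: 0.252
{'phi': np.float64(74.9468508015692), 'alpha': np.float64(-0.07496507130000446), 'tip': array([655.5,  37.3,  64.8]), 'tip_h': np.float64(70.05888730327393), 'ridge_s': np.float64(21.168953756564356), 'clear': np.float64(-0.3439052076448668), 'lat': np.float64(1.3020065613281775)} [0.18278251 3.1149459  5.65670188] [0.73212712 0.12687    0.15856971]
scene 596 2 45.0 | scene 602 24 44.7 | scene 608 22 41.8 | scene 614 20 40.6 | scene 620 17 41.6 | scene 626 10 41.6 | scene 632 12 43.2 | scene 638 18 44.6 | scene 644 16 43.7 | scene 650 14 54.3 | scene 656 8 78.2 | scene 662 7 84.1 | scene 668 7 88.2 | scene 674 9 94.9 | 
top 596 5 43.1 | top 602 14 47.9 | top 608 8 43.0 | top 614 14 43.1 | top 620 15 44.1 | top 626 12 45.7 | top 632 17 52.3 | top 638 13 59.0 | top 644 15 65.9 | top 650 14 71.8 | top 656 8 79.2 | top 662 10 83.1 | top 668 11 91.9 | top 674 7 95.6 | 
scene 596 3 44.2 | scene 602 20 44.7 | scene 608 25 42.8 | scene 614 18 42.2 | scene 620 18 42.0 | scene 626 9 42.2 | scene 632 16 43.1 | scene 638 15 55.6 | scene 644 15 42.4 | scene 650 17 45.6 | scene 656 5 78.4 | scene 662 8 84.8 | scene 668 9 88.1 | scene 674 8 93.5 | 
0.1 0.6 5.5 -0.374 0.041 0.001 20; 0 0.4 5.6 -0.375 0.042 0.001 20; 0.1 0.1 5.5 -0.374 0.041 0 20; 0 0 5.6 -0.375 0.041 0.001 20; -0.1 -0.3 5.5 -0.374 0.042 0.001 20
```

```bash
python3 look.py 7; python3 barfit.py 7 74.9 | awk '{print}' | sed -n '1,10p;14,40p'
python3 - <<'E'
from h import *
z=np.load("scene7.npz"); P=cloud("scene",z['d']); hh=np.array([.26,.9655])
m=(P[...,2]>.03)&(P[...,2]<.07)&(abs((P[...,:2]-A[:2])@np.array([.9655,-.26]))<9)&((P[...,:2]-A[:2])@hh<-.03)
q=P[m]; h=(q[:,:2]-A[:2])@hh*1000; 
for a in range(-280,0,20):
    k=(h>a)&(h<a+20)
    if k.sum(): print(a+10,round(np.median(q[k,2])*1000+.8,1))
E
```

```text
7.65 [ 0.60059353 -0.16666336  0.0318998 ] 0.25239491190575286 [0.18278251 3.1149459  5.65670188]
{'phi': np.float64(74.9468508015692), 'alpha': np.float64(-0.07496507130000446), 'tip': array([655.5,  37.3,  64.8]), 'tip_h': np.float64(70.05888730327393), 'ridge_s': np.float64(21.168953756564356), 'clear': np.float64(-0.3439052076448668), 'lat': np.float64(1.3020065613281775)}
-100 4 [-94.6   5.5  41.7] -100 -92
-90 7 [-84.3   2.7  41.9] -88 -81
-80 12 [-75.5   1.3  42.8] -80 -70
-70 13 [-65.1   1.5  43.2] -70 -60
-60 16 [-56.   -1.8  43. ] -60 -51
-50 15 [-44.2   0.2  44. ] -50 -40
-40 17 [-34.4   1.4  44.8] -39 -30
-30 17 [-25.5   0.3  45.3] -30 -21
-20 17 [-15.1  -0.6  45.4] -19 -10
-10 16 [-4.6  0.9 46.7] -9 -1
30 18 [35.1 -0.6 52.7] 30 39
40 12 [41.8  0.5 57.7] 41 45
-250 42.8
-230 44.0
-210 38.6
-190 32.3
-170 33.7
-150 33.2
-130 40.7
-110 38.9
-90 40.5
-70 41.3
-50 42.9
-30 43.9
```

View pics/scenec7.png

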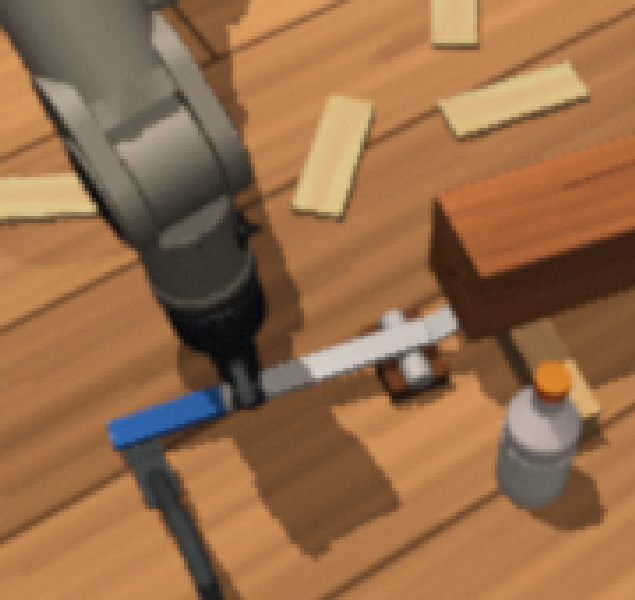

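Run:
```python
from h import *
z=np.load("scene7.npz"); P=cloud("scene",z['d']); p=z['p']; hsv=cv2.cvtColor(p,cv2.COLOR_RGB2HSV)
m=(hsv[...,0]>95)&(hsv[...,0]<125)&(hsv[...,1]>110)&(P[...,0]>.5)&(P[...,0]<.7)&(P[...,1]<-.1)
q=P[m]; hh=np.array([.26,.9655]); la=np.array([.9655,-.26]); h=(q[:,:2]-A[:2])@hh*1000; l=(q[:,:2]-A[:2])@la*1000
for a in range(-290,-140,10):
    k=(h>a)&(h<a+10)
    if k.sum(): print(a+5,k.sum(),"l",np.round(np.percentile(l[k],[5,50,95]),1),"z",np.round(np.percentile(q[k,2]*1000+.8,[5,25,50,75,95]),1))
s=crop("scene","d7",p,180,260,215,270)
pp,d=bot.read_camera("top"); crop("top","d7",pp,270,345,110,190)
```

```text
-265 5 l [-6.  -1.2  9.3] z [22.9 23.1 23.3 25.7 25.9]
-255 28 l [-6.7  6.1 14. ] z [20.5 24.7 25.9 27.8 31.1]
-245 26 l [-6.5  4.6 14.3] z [21.5 24.9 27.  28.3 30.2]
-235 27 l [-7.3  5.2 14.3] z [24.3 27.1 29.  30.  30.9]
-225 25 l [-8.5  2.3 14.4] z [24.4 26.9 27.6 28.9 31.1]
-215 27 l [-8.9  3.  13.7] z [25.2 27.6 29.  30.3 33. ]
-205 26 l [-8.1  3.4 13.5] z [27.3 29.  30.  31.2 33.4]
-195 27 l [-8.   3.2 13.7] z [26.6 29.5 31.1 32.1 33.5]
-185 29 l [-9.3  2.7 13.6] z [27.4 30.3 31.7 33.6 34.3]
-175 28 l [-10.5   2.7  14.1] z [28.4 30.8 32.3 33.8 35.4]
-165 11 l [-7.   5.1 12.6] z [27.  30.8 34.3 35.3 36.2]
-145 1 l [34.7 34.7 34.7] z [173.6 173.6 173.6 173.6 173.6]
```

View pics/scened7.png

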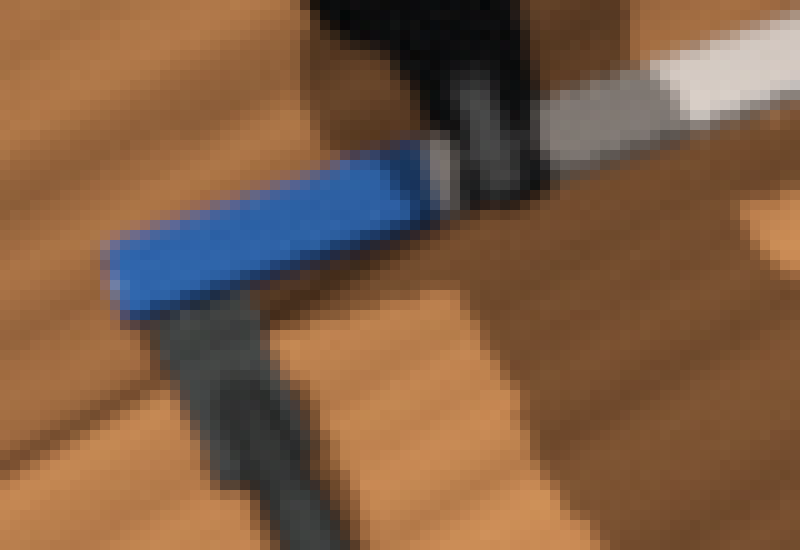

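View pics/topd7.png

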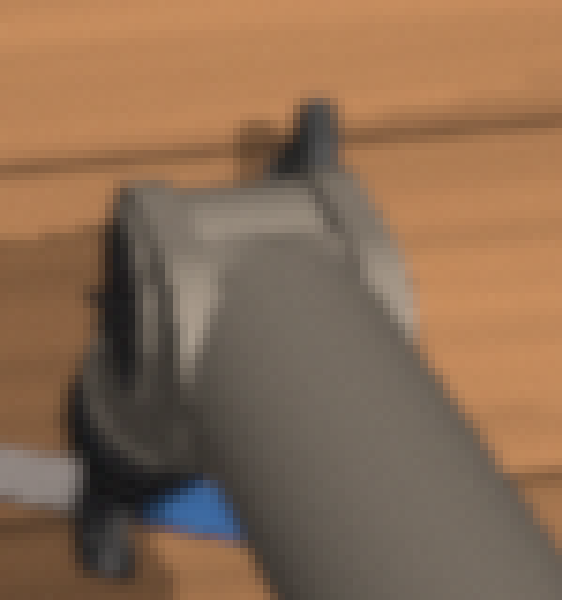

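```bash
python3 -m jog '0 0.5 5.5 -0.375 0.04 0 20; 0 0.5 5.5 -0.375 0.04 0 20; 0 0 5.5 -0.375 0.04 0 20; 0 0 0 0 0 0 20' && python3 look.py 8
```

```text
t: 8.2
eef_pos: [0.6177, -0.1708, 0.0326]
tool_rot: [0.708, 0.089, 0.7, -0.013]
contact_force: [-2.2, 0.8, 9.4]
gripper_width: 0.252
8.2 [ 0.61766392 -0.17075205  0.03261501] 0.251649767618745 [-2.15115823  0.8487579   9.36407629]
{'phi': np.float64(81.7699264494228), 'alpha': np.float64(-0.07277020714577596), 'tip': array([647.9,  38.4,  65.1]), 'tip_h': np.float64(69.37275278057407), 'ridge_s': np.float64(20.429315134641495), 'clear': np.float64(0.11646945094356126), 'lat': np.float64(2.001191084660339)}
```

View pics/scenec8.png

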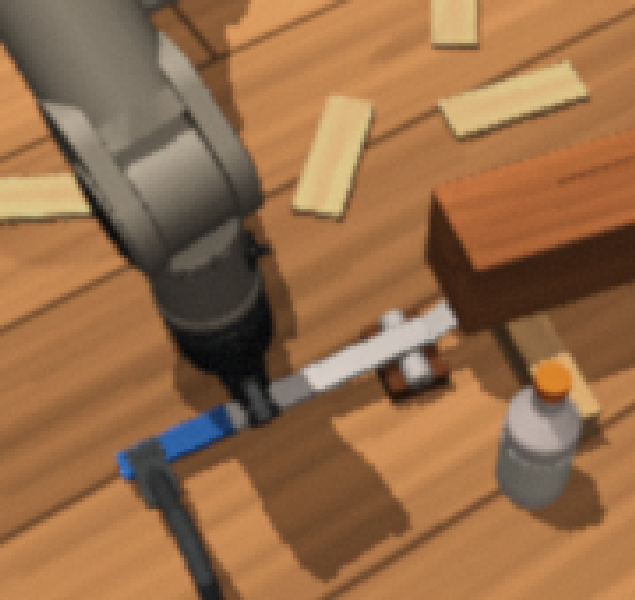

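The bar handle at (130,460) is now passing under the pad at (150,460). I'll carry the swing on.

```bash
python3 -m jog '0 0 5.5 -0.375 0.04 0 20; 0 -0.3 4.5 -0.3 0.03 0 20; 0 0 0 0 0 0 20' && python3 -c "
from h import *
p,R,o=pose();print(bar_of(p,R),o['contact_force'],o['torque'])" && python3 -m jog '-1.5 0 0 0 0 -0.1 20; -1.5 0 0 0 0 -0.1 20;0 0 0 0 0 0 20' && python3 look.py 9
```

```text
t: 8.6
eef_pos: [0.6276, -0.1719, 0.0328]
tool_rot: [0.708, 0.064, 0.703, 0.012]
contact_force: [-1.7, 2.5, 9.4]
gripper_width: 0.254
{'phi': np.float64(85.8332110610478), 'alpha': np.float64(-0.07299109983722489), 'tip': array([643. ,  38.9,  65.3]), 'tip_h': np.float64(69.19913808861047), 'ridge_s': np.float64(20.281346722140228), 'clear': np.float64(0.355199476903224), 'lat': np.float64(1.9582264216168663)} [-1.66043704  2.49466085  9.38563755] [0.40398552 0.35720172 0.06963704]
t: 8.9
eef_pos: [0.6272, -0.172, 0.0355]
tool_rot: [0.709, 0.056, 0.703, 0.005]
contact_force: [-0.1, 1.1, 6.3]
gripper_width: 0.256
8.9 [ 0.62717605 -0.17201489  0.03552548] 0.25639261330676205 [-0.11766097  1.08964828  6.28956371]
{'phi': np.float64(85.80061894486202), 'alpha': np.float64(-0.051547072663347585), 'tip': array([642.7,  39.4,  63.5]), 'tip_h': np.float64(69.6612617435964), 'ridge_s': np.float64(19.900002579723562), 'clear': np.float64(0.04368680052559658), 'lat': np.float64(1.5991266797236354)}
```

View pics/scenec9.png

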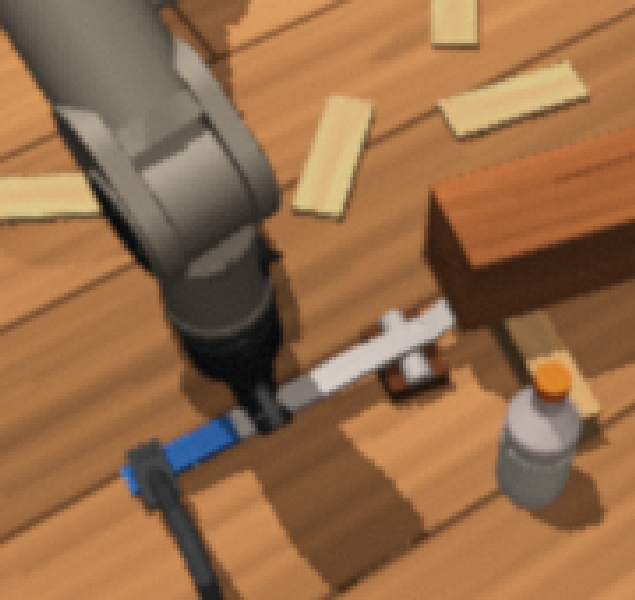

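```bash
python3 -m jog '-1 0 0 0 0 -0.07 20; -1 0 0 0 0 -0.07 20;0 0 0 0 0 0 20' && python3 -m jog '0 0 0 0 0 0 30;0 0 0 0 0 0 40;0 0 0 0 0 0 50; 0 0 0 0 0 0 60; 0 0 0 0 0 0 60' 20 && python3 look.py 10
```

```text
t: 9.3
eef_pos: [0.6269, -0.1721, 0.036]
tool_rot: [0.709, 0.052, 0.704, -0.0]
contact_force: [4.7, 2.9, 1.3]
gripper_width: 0.256
t: 9.8
eef_pos: [0.6247, -0.1736, 0.0349]
tool_rot: [0.707, 0.053, 0.705, -0.001]
contact_force: [1.1, -0.2, -0.1]
gripper_width: 0.704
9.8 [ 0.62467367 -0.17356489  0.03486919] 0.7042358626770842 [ 1.09610138 -0.1877341  -0.07518141]
{'phi': np.float64(85.6271404674167), 'alpha': np.float64(-0.03884125755507534), 'tip': array([640.9,  38.1,  60.1]), 'tip_h': np.float64(68.26857690316874), 'ridge_s': np.float64(17.942458644041036), 'clear': np.float64(-2.345350949340649), 'lat': np.float64(-0.3470051142375351)}
```

View pics/scenec10.png

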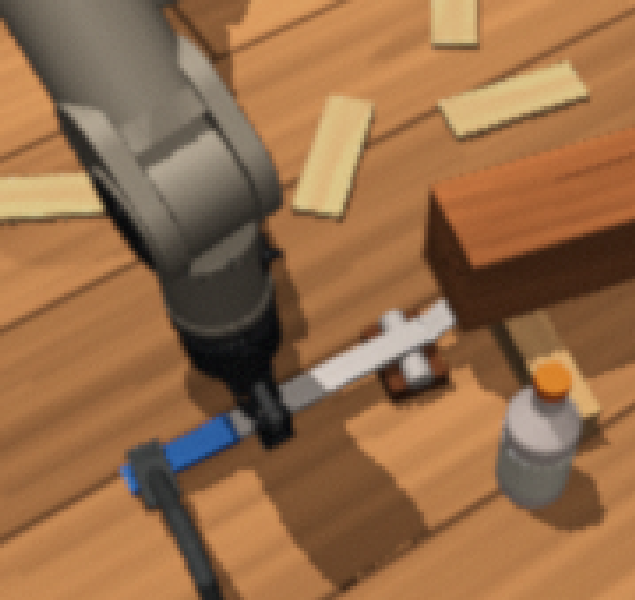

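```bash
python3 -m jog '-40 0 0 0 0 0 70; -45 0 0 0 0 0 70; -45 0 0 0 0 0 70; 0 0 0 0 0 0 70' 40
python3 - <<'E'
from h import *
p,R,o=pose();print(p,o['q'],o['contact_force'])
pp,d=snap("scene","11"); 
P=cloud("scene",d)+np.array([0,0,.0008]); X,Y,Z=[P[...,i] for i in range(3)]
m=(Z>.13)&(Z<.19)&(Y>-.05)&(X>.45)&(cv2.cvtColor(pp,cv2.COLOR_RGB2HSV)[...,1]>100)
k,l,s,c=cv2.connectedComponentsWithStats(m.astype(np.uint8)); i=1+np.argmax(s[1:,4]); q=P[l==i]
r=cv2.minAreaRect(q[:,:2].astype(np.float32)*1000); print(r,np.round(cv2.boxPoints(r)))
C=np.linalg.lstsq(np.c_[q[:,:2],np.ones(len(q))],q[:,2],rcond=None)[0]; print("top plane",C,"z at near end",C@[.643,.0085,1],"far",C@[.76,.63,1])
e=np.array([np.cos(np.radians(79)),np.sin(np.radians(79)),0]); g=np.array([.443,.2385,.09])+.061*e
R1=toolR([0,0,-1],[e[1],-e[0],0])
rows(p,R,g,R1,15,70)
E
```

```text
t: 10.3
eef_pos: [0.6282, -0.1838, 0.1717]
tool_rot: [0.711, 0.052, 0.701, -0.002]
contact_force: [-0.0, 1.0, 0.3]
gripper_width: 0.821
[ 0.62817239 -0.18381537  0.17174824] [ 0.62904648  0.56805823 -0.57367599  1.62997174  0.2624833   1.02639962
 -0.08237554] [-0.02209628  0.95086224  0.29112222]
((697.5779418945312, 331.812255859375), (651.2048950195312, 94.63934326171875), 77.93421173095703) [[583.  23.]
 [676.   4.]
 [812. 640.]
 [719. 660.]]
top plane [-0.10339414 -0.00795014  0.22979629] z at near end 0.16324627720284726 far 0.14620814762321438
7.5 30.7 -14.1 0.073 0.005 -0.046 70; 7.4 30.6 -14.3 0.074 0.005 -0.046 70; 7.2 30.6 -14.5 0.073 0.006 -0.047 70; 7.1 30.5 -14.8 0.074 0.005 -0.046 70; 6.9 30.3 -15 0.073 0.005 -0.046 70
6.8 30.4 -15.2 0.073 0.005 -0.046 70; 6.7 30.2 -15.5 0.074 0.006 -0.046 70; 6.5 30.1 -15.7 0.073 0.005 -0.046 70; 6.4 30.1 -15.9 0.074 0.005 -0.047 70; 6.2 29.9 -16.1 0.073 0.005 -0.046 70
6.2 29.9 -16.4 0.073 0.006 -0.046 70; 6 29.7 -16.6 0.074 0.005 -0.046 70; 5.8 29.7 -16.8 0.073 0.005 -0.046 70; 5.7 29.6 -17 0.074 0.005 -0.046 70; 5.6 29.4 -17.3 0.073 0.005 -0.047 70
```

```bash
python3 -m jog '0 12 -40 0.1 0 -0.1 70; 0 12 -40 0.1 0 -0.1 70; 0 15 -40 0.1 0 -0.1 70; 0 15 -30 0.1 0 -0.1 70; 0 15 0 0 0 0 70'
python3 - <<'E'
from h import *
p,R,o=pose();print(p)
e=np.array([np.cos(np.radians(79)),np.sin(np.radians(79)),0]); g=np.array([.443,.2385,.08])+.061*e
R1=toolR([0,0,-1],[e[1],-e[0],0])
rows(p,R,g,R1,12,70)
E
```

```text
t: 10.85
eef_pos: [0.4761, -0.1001, 0.1665]
tool_rot: [0.704, 0.053, 0.708, -0.031]
contact_force: [0.2, -0.3, -0.1]
gripper_width: 0.82
[ 0.47605279 -0.1000618   0.16652748]
8.2 32.5 -5.6 0.059 -0.006 -0.024 70; 8.2 32.5 -5.9 0.059 -0.007 -0.024 70; 8 32.5 -6 0.058 -0.006 -0.023 70; 8 32.5 -6.3 0.059 -0.007 -0.024 70; 7.9 32.5 -6.4 0.059 -0.006 -0.024 70
7.8 32.4 -6.7 0.059 -0.007 -0.024 70; 7.8 32.4 -6.8 0.058 -0.006 -0.023 70; 7.6 32.4 -7.1 0.059 -0.007 -0.024 70; 7.6 32.4 -7.3 0.059 -0.006 -0.024 70; 7.4 32.3 -7.4 0.059 -0.007 -0.024 70
7.4 32.4 -7.7 0.059 -0.006 -0.024 70; 7.3 32.2 -7.9 0.058 -0.007 -0.023 70
```

```bash
python3 -m jog '8 32.5 -5.5 0.06 0 -0.024 70; 8 32.5 -6 0.06 0 -0.024 70; 8 32.5 -6 0.06 0 -0.024 70; 8 32.5 -6.5 0.06 0 -0.024 70; 8 32.5 -6.5 0.06 0 -0.024 70' && python3 -m jog '8 32.5 -6.5 0.06 0 -0.024 70; 8 32.5 -7 0.06 0 -0.024 70; 7.5 32.5 -7 0.06 0 -0.024 70; 7.5 32.5 -7.5 0.06 0 -0.024 70; 7.5 32.5 -7.5 0.06 0 -0.024 70' && python3 -m jog '7.5 32.5 -7.5 0.06 0 -0.024 70; 7.5 32 -8 0.06 0 -0.024 70; 0 0 0 0 0 0 70; 0 0 0 0 0 0 70'
python3 - <<'E'
from h import *
p,R,o=pose();print(p)
for n in ("scene","top"):
    pp,d=snap(n,"12"); crop(n,"c12",pp,*((220,400,90,250) if n=="scene" else (100,260,140,290)))
e=np.array([np.cos(np.radians(79)),np.sin(np.radians(79)),0]); g=np.array([.443,.2385,.001])+.061*e
R1=toolR([0,0,-1],[e[1],-e[0],0])
rows(p,R,g,R1,3,70)
E
```

```text
t: 11.35
eef_pos: [0.4713, 0.0664, 0.1314]
tool_rot: [0.704, 0.06, 0.706, -0.046]
contact_force: [1.0, -0.6, 0.2]
gripper_width: 0.823
t: 11.85
eef_pos: [0.4625, 0.2329, 0.0952]
tool_rot: [0.703, 0.066, 0.705, -0.062]
contact_force: [0.6, 0.1, 0.5]
gripper_width: 0.818
t: 12.25
eef_pos: [0.4589, 0.2986, 0.0808]
tool_rot: [0.702, 0.068, 0.705, -0.067]
contact_force: [-0.0, -1.1, 0.2]
gripper_width: 0.815
[0.4588877  0.29855356 0.08077574]
26.6 -0.3 -1.3 0.003 -0.014 -0.001 70; 26.6 -0.4 -1.3 0.003 -0.014 -0.002 70; 26.6 -0.3 -1.3 0.003 -0.014 -0.001 70
```

View pics/scenec12.png

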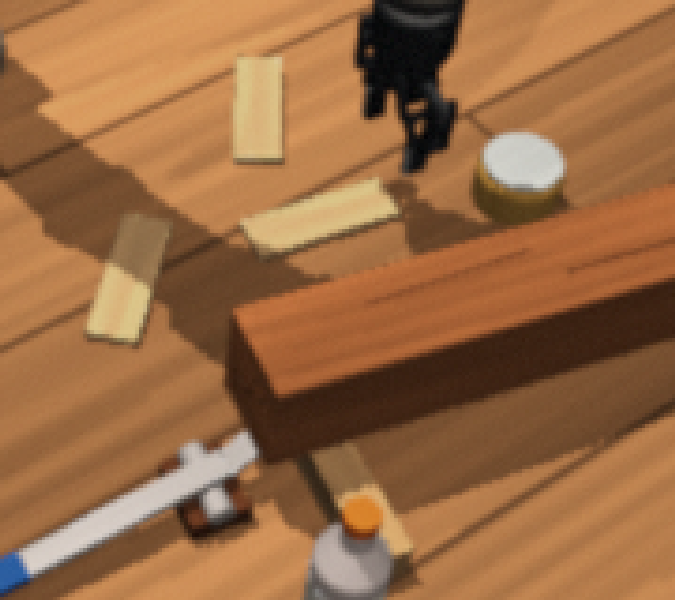

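The post stays up on the parked bar. The gripper is over the packer's far end at (385,195), so I'll descend and grip.

```bash
python3 -m jog '27 0 -1.5 0 -0.014 0 70; 27 -0.5 -1.5 0 -0.014 0 70; 25.5 -0.5 -1 0 -0.014 0 70; 0 0 0 0 0 0 70; 0 0 0 0 0 0 70' && python3 -m jog '0 0 0 0 0 0 45; 0 0 0 0 0 0 45; 0 0 0 0 0 0 45; 0 0 0 0 0 0 45' 40 && python3 -m jog '-15 0 0 0 0 0 45; -30 0 0 0 0 0 45; -40 0 0 0 0 0 45; 0 0 0 0 0 0 45'
python3 - <<'E'
from h import *
p,R,o=pose();print(p,o['gripper_width']*85.4,o['q'])
for n in ("scene","top"):
    pp,d=snap(n,"13"); crop(n,"c13",pp,*((220,400,90,250) if n=="scene" else (100,260,140,290)))
E
```

```text
t: 12.85
eef_pos: [0.4562, 0.2973, 0.0028]
tool_rot: [0.704, 0.069, 0.703, -0.068]
contact_force: [0.7, -0.4, 0.1]
gripper_width: 0.821
t: 13.25
eef_pos: [0.4571, 0.2988, 0.0045]
tool_rot: [0.705, 0.07, 0.702, -0.067]
contact_force: [-1.7, -1.9, 7.0]
gripper_width: 0.562
t: 13.65
eef_pos: [0.4586, 0.301, 0.0937]
tool_rot: [0.707, 0.071, 0.7, -0.065]
contact_force: [0.7, 1.2, -0.6]
gripper_width: 0.564
[0.45858153 0.30101596 0.0936687 ] 48.123097704474496 [-0.20345786  0.51631862 -0.62519994  1.95221324  0.42143244  0.79058322
 -1.25885337]
```

View pics/scenec13.png

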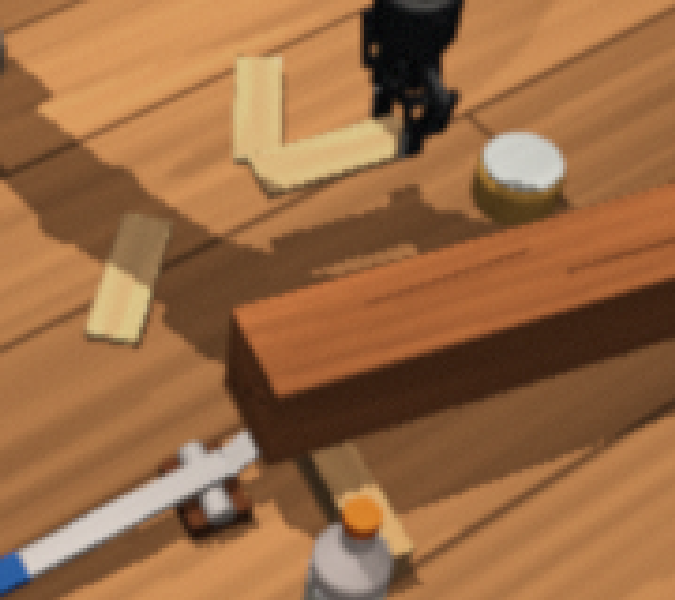

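View pics/topc13.png

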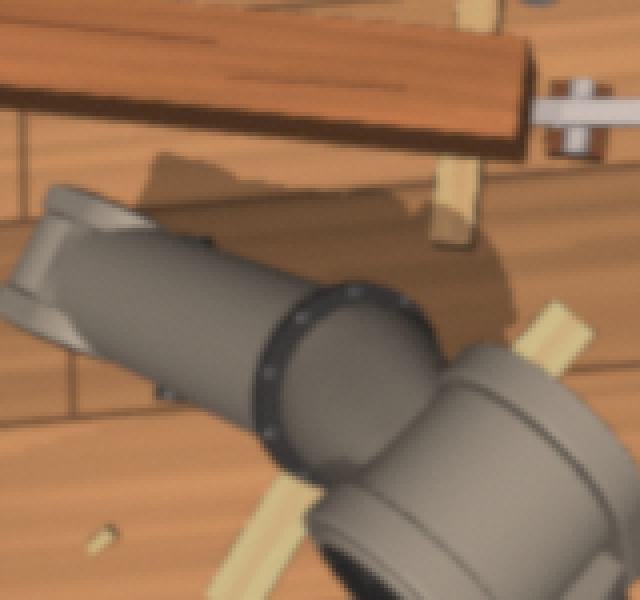

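Run:
```python
from h import *
p,R,o=pose(); z=np.load("scene13.npz"); P=cloud("scene",z['d'])+np.array([0,0,.0008]); hsv=cv2.cvtColor(z['p'],cv2.COLOR_RGB2HSV)
m=(hsv[...,0]>14)&(hsv[...,0]<26)&(hsv[...,1]>60)&(hsv[...,2]>120)&(P[...,2]>.05)&(P[...,2]<.13)&(P[...,0]<.55)&(P[...,1]<.36)&(P[...,1]>.1)
k,l,s,c=cv2.connectedComponentsWithStats(m.astype(np.uint8)); i=1+np.argmax(s[1:,4]); q=P[l==i]; print(s[i])
r=cv2.minAreaRect(q[:,:2].astype(np.float32)*1000); print(r,np.round(cv2.boxPoints(r)))
L=R.inv().apply(q-p)*1000
r=cv2.minAreaRect(L[:,1:].astype(np.float32)); print("tool yz",r,np.round(cv2.boxPoints(r)))
C=np.linalg.lstsq(np.c_[L[:,1:],np.ones(len(L))],L[:,0],rcond=None)[0]; print("x= ",C)
print(R.as_matrix().round(3))
```

```text
[286 121  41  20 460]
((444.9779357910156, 239.55712890625), (148.52516174316406, 53.4490852355957), 76.4077377319336) [[402. 174.]
 [454. 161.]
 [488. 305.]
 [436. 318.]]
tool yz ((-60.2537841796875, -0.16495895385742188), (148.52476501464844, 53.48660659790039), 2.51702618598938) [[-136.   23.]
 [-133.  -30.]
 [  15.  -24.]
 [  13.   30.]]
x=  [-1.68454086e-02 -3.73682276e-03 -9.21578269e+00]
[[ 0.006  0.192  0.981]
 [ 0.003  0.981 -0.193]
 [-1.     0.004  0.005]]
```

```bash
cat > postm.py <<'E'
from h import *
def postm(n,tag,verbose=1):
    z=np.load(f"{n}{tag}.npz"); P=cloud(n,z['d'])+np.array([0,0,.0008 if n=="scene" else -.0008]); X,Y,Z=[P[...,i] for i in range(3)]
    m=(Z>.135)&(Z<.19)&(Y>-.05)&(X>.5)&(cv2.cvtColor(z['p'],cv2.COLOR_RGB2HSV)[...,1]>100)
    k,l,s,c=cv2.connectedComponentsWithStats(m.astype(np.uint8)); i=1+np.argmax(s[1:,4]); q=P[l==i]
    r=cv2.minAreaRect(q[:,:2].astype(np.float32)*1000); b=cv2.boxPoints(r); b=b[np.argsort(b[:,1])]
    print(n,tag,"near end top-edge mid",np.round(b[:2].mean(0),1),"far",np.round(b[2:].mean(0),1),np.round(r[1],1))
    d=(b[2:].mean(0)-b[:2].mean(0)); d/=np.linalg.norm(d); a=(q[:,:2]*1000-b[:2].mean(0))@d; lat=(q[:,:2]*1000-b[:2].mean(0))@np.array([d[1],-d[0]])
    k=abs(lat)<35
    c=np.polyfit(a[k],q[k,2]*1000,1); print(" z near",round(c[1],1)," far",round(c[0]*650+c[1],1))
    return b,d
if __name__=="__main__":
    import sys
    postm("scene","0"); postm("top","0"); postm("scene","11"); postm("scene","13"); postm("top","13")
E
python3 postm.py
python3 - <<'E'
from h import *
p,R,o=pose()
w=np.array([.983,-.1836,0]); g=np.array([.6535,.074,0])+w*(-.1115-.07); print("pre",g)
R1=toolR([0,0,-1],[.1836,.983,0]); R1=toolR(R1.apply([1,0,0])+0.017*w*-1*-1*0,[.1836,.983,0])
y=np.array([-.983,.184,-.017]); zz=np.array([.1836,.983,0]); x=np.cross(y,zz); R1=toolR(x,zz); print(R1.as_matrix().round(3))
rows(p,R,np.r_[g[:2],.10],R1,12,45)
E
```

```text
scene 0 near end top-edge mid [642.9   8.5] far [764.6 647.9] [650.8  93.5]
 z near 145.6  far 145.9
top 0 near end top-edge mid [642.7   8.8] far [764.2 647.1] [649.8  93.9]
 z near 145.7  far 145.4
scene 11 near end top-edge mid [629.5  13.4] far [765.6 650.2] [651.2  94.6]
 z near 167.4  far 145.5
scene 13 near end top-edge mid [629.1  13.4] far [765.7 649.6] [650.7  94.4]
 z near 167.4  far 145.5
top 13 near end top-edge mid [628.3  13.9] far [765.2 652.5] [653.1  92.1]
 z near 168.3  far 144.6
pre [0.4750855 0.1073234 0.       ]
[[ 0.017 -0.983  0.184]
 [-0.003  0.184  0.983]
 [-1.    -0.017 -0.   ]]
-0.9 -15.4 4.6 -1.257 -0.005 -0.01 45; -0.9 -15.8 2.5 -1.257 -0.005 -0.01 45; -0.9 -16 0.4 -1.258 -0.005 -0.011 45; -0.8 -15.9 -1.7 -1.257 -0.005 -0.01 45; -0.9 -15.6 -3.7 -1.257 -0.005 -0.01 45
-0.8 -14.9 -5.8 -1.257 -0.005 -0.01 45; -0.8 -14.1 -7.7 -1.258 -0.005 -0.01 45; -0.8 -12.9 -9.5 -1.257 -0.005 -0.011 45; -0.8 -11.6 -11 -1.257 -0.005 -0.01 45; -0.8 -10 -12.5 -1.257 -0.005 -0.01 45
-0.8 -8.3 -13.8 -1.257 -0.005 -0.01 45; -0.8 -6.4 -14.6 -1.258 -0.005 -0.01 45
```

Run:
```python
from h import *
p,R,o=pose()
w=np.array([.983,-.1836,0]); g=np.array([.6535,.074,0])+w*(-.215); print("pre",g)
y=np.array([-.983,.184,-.017]); zz=np.array([.1836,.983,0]); x=np.cross(y,zz); R1=toolR(x,zz)
rows(p,R,np.r_[g[:2],.09],R1,14,45)
```

```text
pre [0.442155 0.113474 0.      ]
-0.1 -13.2 1.5 -1.078 -0.004 -0.009 45; 0 -13.3 0.1 -1.077 -0.005 -0.009 45; -0.1 -13.1 -1.5 -1.078 -0.004 -0.008 45; 0 -13 -3 -1.077 -0.004 -0.009 45; -0.1 -12.5 -4.3 -1.078 -0.005 -0.009 45
0 -12 -5.8 -1.078 -0.004 -0.008 45; 0 -11.2 -7.1 -1.077 -0.004 -0.009 45; 0 -10.4 -8.3 -1.078 -0.004 -0.009 45; 0 -9.3 -9.4 -1.078 -0.005 -0.009 45; 0 -8.3 -10.4 -1.077 -0.004 -0.008 45
0 -7 -11.2 -1.078 -0.004 -0.009 45; 0 -5.7 -12 -1.077 -0.005 -0.009 45; 0 -4.3 -12.5 -1.078 -0.004 -0.009 45; -0.1 -2.9 -13 -1.078 -0.004 -0.008 45
```

```bash
python3 -m jog '0 -13 1.5 -1.08 0 -0.01 45; 0 -13.5 0 -1.08 0 -0.01 45; 0 -13 -1.5 -1.08 0 -0.01 45; 0 -13 -3 -1.08 0 -0.01 45; 0 -12.5 -4.5 -1.08 0 -0.01 45' 50 && python3 -m jog '0 -12 -6 -1.08 0 -0.01 45; 0 -11 -7 -1.08 0 -0.01 45; 0 -10.5 -8.5 -1.08 0 -0.01 45; 0 -9.5 -9.5 -1.08 0 -0.01 45; 0 -8.5 -10.5 -1.08 0 -0.01 45' && python3 -m jog '0 -7 -11 -1.08 0 -0.01 45; 0 -5.5 -12 -1.08 0 -0.01 45; 0 -4.5 -12.5 -1.08 0 -0.01 45; 0 -3 -13 -1.08 0 -0.01 45; 0 0 0 0 0 0 45' && python3 -m jog '0 0 0 0 0 0 45'
cat > pk.py <<'E'
from h import *
import sys
tag=sys.argv[1]
p,R,o=pose(); print(o['t'],p,o['contact_force'],o['q'].round(2) if hasattr(o['q'],'round') else o['q'])
print(R.as_matrix().round(3))
for n in("scene","top"):
    pp,d=snap(n,tag); crop(n,"c"+tag,pp,*((220,400,100,250) if n=="scene" else (130,290,120,240)))
    P=cloud(n,d)+np.array([0,0,.0008 if n=="scene" else -.0008]); hsv=cv2.cvtColor(pp,cv2.COLOR_RGB2HSV)
    m=(hsv[...,0]>14)&(hsv[...,0]<26)&(hsv[...,1]>60)&(hsv[...,2]>110)&(P[...,2]>.051)&(P[...,2]<.14)&(P[...,0]<.72)&(P[...,1]<.2)&(P[...,1]>0)
    k,l,s,c=cv2.connectedComponentsWithStats(m.astype(np.uint8)); i=1+np.argmax(s[1:,4]); q=P[l==i]
    r=cv2.minAreaRect(q[:,:2].astype(np.float32)*1000); print(n,s[i,4],r,np.round(cv2.boxPoints(r)).tolist(),"z",np.percentile(q[:,2],[5,50,95]).round(4))
    c=q[:,:2]-q[:,:2].mean(0); c3=np.linalg.lstsq(np.c_[q[:,:2],np.ones(len(q))],q[:,2],rcond=None)[0]; print("plane",c3.round(4))
E
python3 pk.py 14
```

```text
t: 14.25
eef_pos: [0.4495, 0.2311, 0.0867]
tool_rot: [0.695, -0.134, 0.695, 0.131]
contact_force: [0.0, -0.8, -0.7]
gripper_width: 0.556
t: 14.75
eef_pos: [0.4442, 0.1644, 0.0871]
tool_rot: [0.63, -0.324, 0.63, 0.318]
contact_force: [0.3, 0.5, -1.2]
gripper_width: 0.556
t: 15.25
eef_pos: [0.4403, 0.1105, 0.0872]
tool_rot: [0.543, -0.457, 0.544, 0.448]
contact_force: [0.7, 0.0, -0.7]
gripper_width: 0.558
t: 15.35
eef_pos: [0.4409, 0.1127, 0.0879]
tool_rot: [0.544, -0.456, 0.544, 0.447]
contact_force: [0.7, 0.4, 0.2]
gripper_width: 0.559
15.35 [0.44093619 0.11274712 0.08789563] [0.73200363 0.41996802 0.16398133] [ 0.44  0.53 -1.01  2.14  0.65  0.81  0.4 ]
[[ 0.009 -0.983  0.183]
 [-0.009  0.183  0.983]
 [-1.    -0.01  -0.007]]
scene 407 ((485.7833251953125, 103.57888793945312), (49.454978942871094, 124.46003723144531), 76.98383331298828) [[420.0, 94.0], [541.0, 65.0], [552.0, 114.0], [431.0, 142.0]] z [0.0904 0.093  0.0961]
plane [-0.0024 -0.0131  0.0956]
top 181 ((546.751953125, 89.09115600585938), (47.89849090576172, 56.7908935546875), 81.44332885742188) [[515.0, 70.0], [571.0, 61.0], [578.0, 109.0], [522.0, 117.0]] z [0.088  0.0934 0.0975]
plane [-0.0052 -0.0042  0.0966]
```

View pics/scenec14.png

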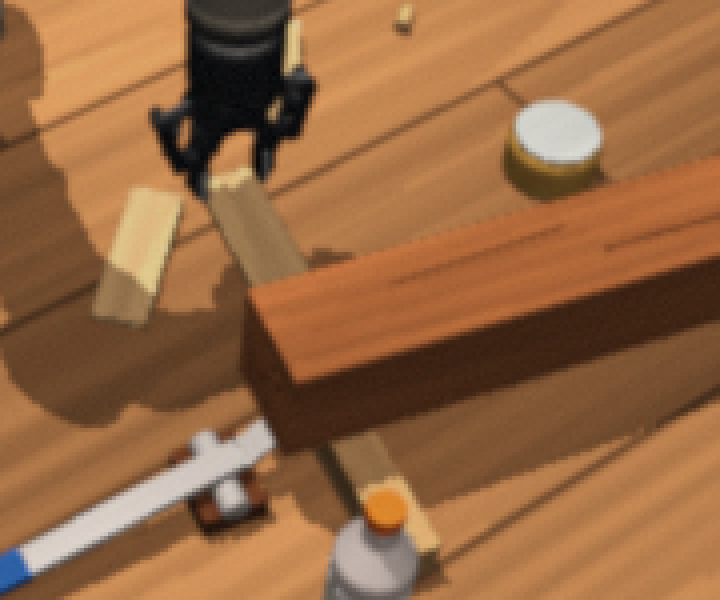

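View pics/topc14.png

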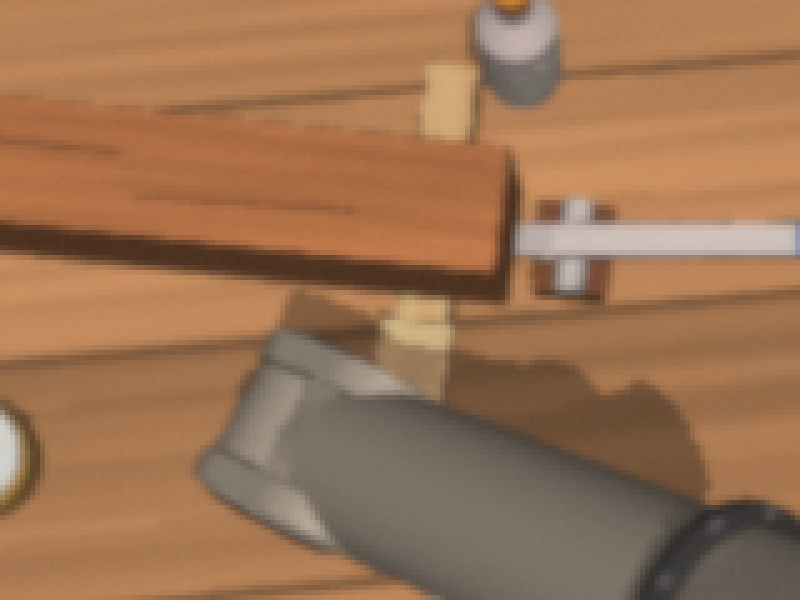

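```bash
python3 -m jog '17 0 1 -0.2 0 0 45; 17.5 0 0 0 0 0 45; 0 -20 0 0 0 0 45; 0 -20 0 0 0 0 45; 0 0 0 0 0 0 45' && python3 pk.py 15
```

```text
t: 15.95
eef_pos: [0.484, 0.1078, 0.0544]
tool_rot: [0.54, -0.463, 0.538, 0.453]
contact_force: [0.1, 0.2, -0.7]
gripper_width: 0.554
15.95 [0.48398988 0.10780311 0.05438109] [ 0.07257206  0.18976244 -0.6765747 ] [ 0.39  0.63 -0.93  2.08  0.74  0.8   0.4 ]
[[ 0.012 -0.987  0.162]
 [-0.008  0.162  0.987]
 [-1.    -0.013 -0.006]]
scene 174 ((496.6189880371094, 105.22308349609375), (50.429073333740234, 53.35129928588867), 79.03170776367188) [[466.0, 86.0], [518.0, 75.0], [528.0, 125.0], [475.0, 135.0]] z [0.057  0.0594 0.0627]
plane [ 0.0001 -0.0271  0.0625]
top 53 ((590.7536010742188, 85.80409240722656), (46.8098258972168, 21.124475479125977), 78.31768798828125) [[576.0, 65.0], [596.0, 61.0], [606.0, 107.0], [585.0, 111.0]] z [0.0547 0.0603 0.0652]
plane [ 0.2046 -0.1548 -0.0476]
```

View pics/scenec15.png

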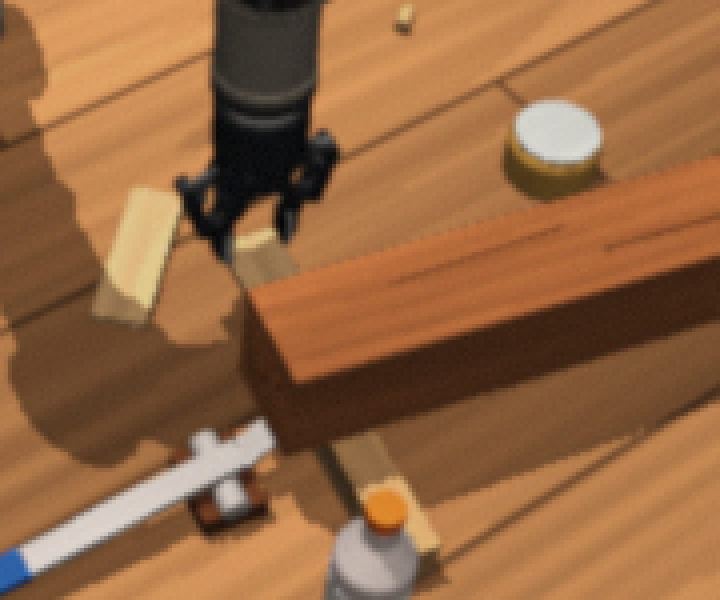

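View pics/topc15.png

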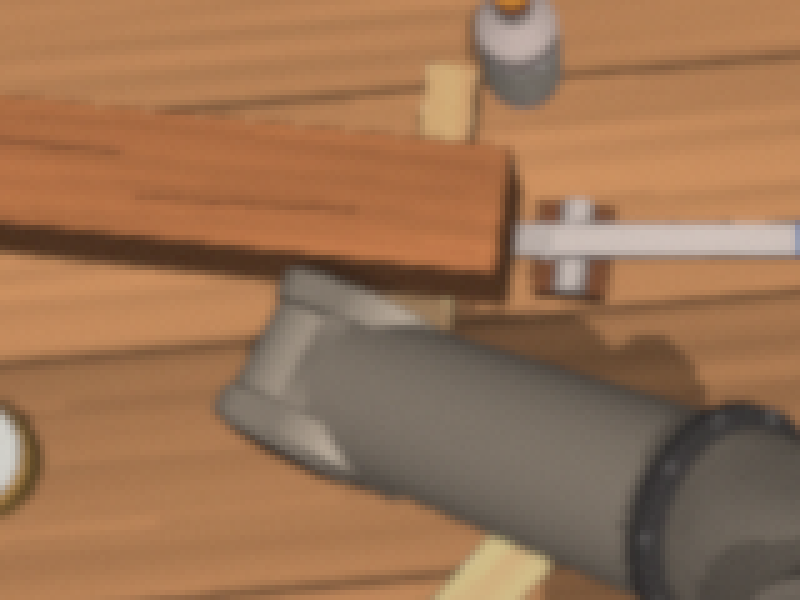

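```bash
python3 -m jog '0 -13 -0.2 0 0 0 45; 0 -13 -0.2 0 0 0 45; 0 0 0 0 0 0 45' && python3 -m jog '0 -13 -0.3 0 0 0 45; 0 -13 -0.3 0 0 0 45; 0 0 0 0 0 0 45' && python3 -m jog '0 -12 -0.3 0 0 0 45; 0 0 0 0 0 0 45' && python3 pk.py 16
```

```text
t: 16.35
eef_pos: [0.5093, 0.1022, 0.0548]
tool_rot: [0.54, -0.463, 0.538, 0.453]
contact_force: [-0.7, -0.7, -0.9]
gripper_width: 0.555
t: 16.65
eef_pos: [0.5349, 0.0972, 0.0549]
tool_rot: [0.54, -0.463, 0.538, 0.453]
contact_force: [0.1, 0.1, -0.8]
gripper_width: 0.553
t: 16.85
eef_pos: [0.5459, 0.0952, 0.055]
tool_rot: [0.539, -0.463, 0.538, 0.453]
contact_force: [-1.0, -0.4, -0.8]
gripper_width: 0.559
16.85 [0.5458747  0.09521563 0.0549988 ] [-0.98129269 -0.42889158 -0.8012957 ] [ 0.39  0.7  -0.91  1.94  0.74  0.87  0.49]
[[ 0.011 -0.987  0.16 ]
 [-0.009  0.16   0.987]
 [-1.    -0.012 -0.007]]Traceback (most recent call last):
  File "pk.py", line 10, in <module>
    k,l,s,c=cv2.connectedComponentsWithStats(m.astype(np.uint8)); i=1+np.argmax(s[1:,4]); q=P[l==i]
                                                                      ~~~~~~~~~^^^^^^^^^
    return _wrapfunc(a, 'argmax', axis=axis, out=out, **kwds)
    return bound(*args, **kwds)
ValueError: attempt to get argmax of an empty sequence
```

View pics/scenec16.png

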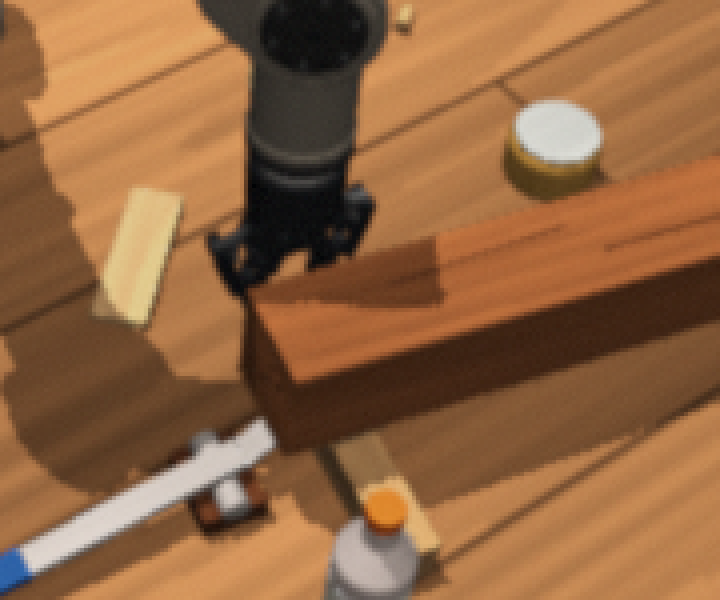

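```bash
python3 -m jog '2 0 0 0 0 0 45; 2 0 0 0 0 0 45; 0 0 0 0 0 0 45' && python3 -m jog '0 0 0 0 0 0 52; 0 0 0 0 0 0 58; 0 0 0 0 0 0 62; 0 0 0 0 0 0 62' 20
python3 - <<'E'
from h import *
p,R,o=pose(); print(p,o['contact_force'])
E
python3 -m jog '0 5 0 0 0 0 66; 0 25 0 0 0 0 66; 0 35 0 0 0 0 70; 0 35 0 0 0 0 70; 0 0 0 0 0 0 70'; python3 pk.py 17
```

```text
t: 17.2
eef_pos: [0.5439, 0.0957, 0.0509]
tool_rot: [0.538, -0.463, 0.538, 0.454]
contact_force: [-0.6, -0.0, -0.2]
gripper_width: 0.557
t: 17.6
eef_pos: [0.5444, 0.0956, 0.0509]
tool_rot: [0.539, -0.463, 0.538, 0.454]
contact_force: [-0.2, 1.1, -0.6]
gripper_width: 0.731
[0.54435288 0.09556802 0.05093243] [-0.20524242  1.12078403 -0.62730614]
t: 18.1
eef_pos: [0.4403, 0.1116, 0.0494]
tool_rot: [0.536, -0.464, 0.538, 0.455]
contact_force: [0.3, -0.2, 0.2]
gripper_width: 0.822
18.1 [0.44031539 0.11158769 0.04939052] [ 0.27756924 -0.22120544  0.23261483] [ 0.38  0.59 -0.95  2.17  0.74  0.75  0.34]
[[ 0.006 -0.988  0.154]
 [-0.011  0.154  0.988]
 [-1.    -0.008 -0.01 ]]
scene 2 ((441.779296875, 47.62060546875), (3.618525505065918, 0.0), -96.51181030273438) [[442.0, 49.0], [442.0, 49.0], [442.0, 46.0], [442.0, 46.0]] z [0.1071 0.1079 0.1087]
plane [-0.001  -0.5174  0.133 ]
top 228 ((568.260498046875, 91.282470703125), (49.47554016113281, 69.31107330322266), 79.80403900146484) [[530.0, 73.0], [598.0, 61.0], [607.0, 109.0], [539.0, 122.0]] z [0.052  0.0564 0.072 ]
plane [ 0.073  -0.0285  0.0181]
```

View pics/scenec17.png

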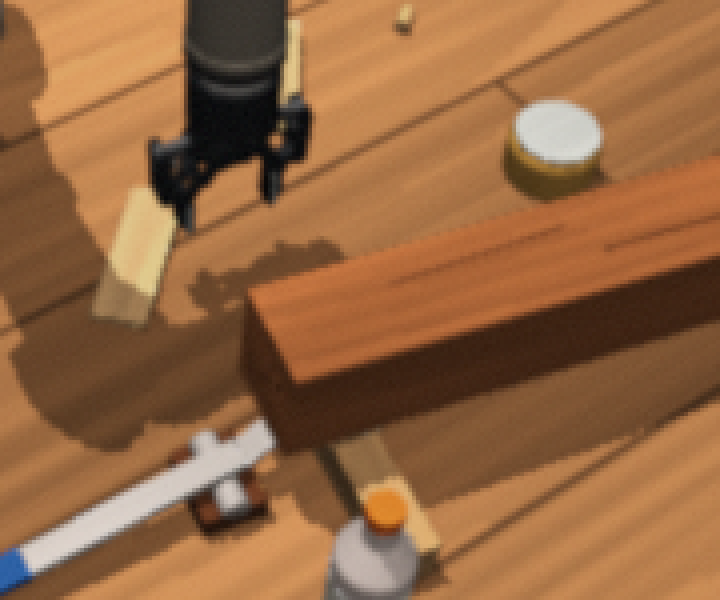

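View pics/topc17.png

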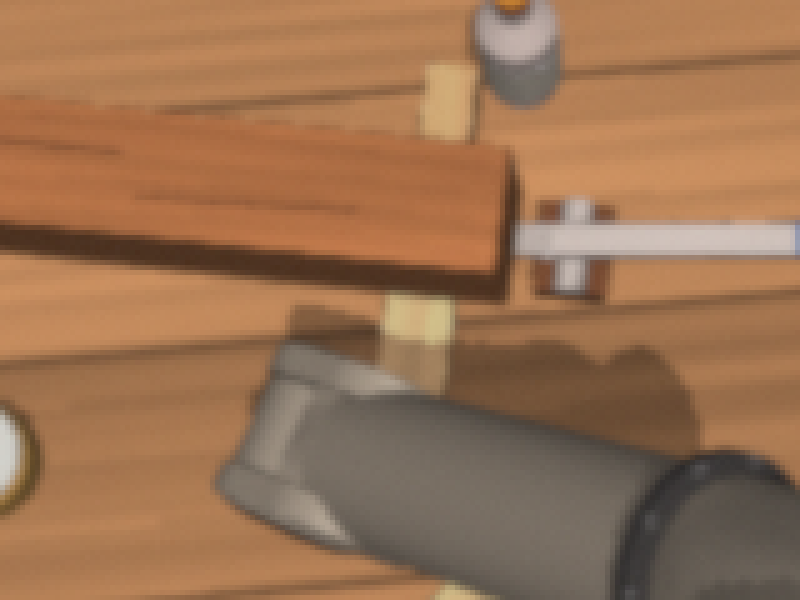

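```bash
python3 -m jog '0 0 3.5 0.25 0 0 0; 0 0 0 0 0 0 0; 0 0 0 0 0 0 0; 0 -30 0 0 0 0 0; 0 -30 0 0 0 0 0' 40 && python3 -m jog '0 -15 0 0 0 0 0;0 -5 0 0 0 0 0; 0 -5 0 0 0 0 0; 0 0 0 0 0 0 0' && python3 pk.py 18
```

```text
t: 18.7
eef_pos: [0.5058, 0.1036, 0.0504]
tool_rot: [0.544, -0.456, 0.544, 0.447]
contact_force: [0.9, 0.7, 0.6]
gripper_width: -0.001
t: 19.1
eef_pos: [0.5295, 0.0993, 0.0506]
tool_rot: [0.545, -0.456, 0.544, 0.447]
contact_force: [0.5, -0.2, 0.9]
gripper_width: -0.001
19.1 [0.52949688 0.09928108 0.05060168] [ 0.52537461 -0.23811302  0.94479376] [ 0.38  0.68 -0.91  1.98  0.74  0.84  0.44]
[[ 0.009 -0.983  0.185]
 [-0.009  0.185  0.983]
 [-1.    -0.011 -0.007]]
scene 39 ((684.8378295898438, 68.26447296142578), (47.418426513671875, 8.275444030761719), 79.95704650878906) [[677.0, 46.0], [685.0, 44.0], [693.0, 91.0], [685.0, 92.0]] z [0.0522 0.0556 0.0579]
plane [ 0.002  -0.0216  0.0556]Traceback (most recent call last):
  File "pk.py", line 10, in <module>
    k,l,s,c=cv2.connectedComponentsWithStats(m.astype(np.uint8)); i=1+np.argmax(s[1:,4]); q=P[l==i]
                                                                      ~~~~~~~~~^^^^^^^^^
    return _wrapfunc(a, 'argmax', axis=axis, out=out, **kwds)
    return bound(*args, **kwds)
ValueError: attempt to get argmax of an empty sequence
```

View pics/scenec18.png

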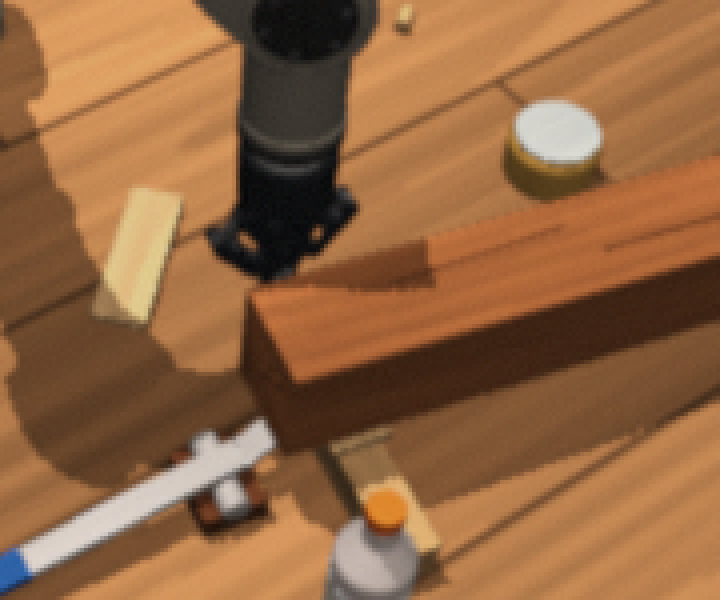

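```bash
python3 -m jog '0 -4 0 0 0 0 0;0 -4 0 0 0 0 0; 0 -4 0 0 0 0 0; 0 -3 0 0 0 0 0;0 0 0 0 0 0 0' && python3 -m jog '0 30 0 0 0 0 0;0 40 0 0 0 0 0; 0 40 0 0 0 0 0; 0 0 0 0 0 0 0' && python3 pk.py 19
```

```text
t: 19.7
eef_pos: [0.5451, 0.0963, 0.0509]
tool_rot: [0.545, -0.456, 0.544, 0.447]
contact_force: [-0.5, -0.5, 0.5]
gripper_width: 0.001
t: 20.1
eef_pos: [0.4307, 0.117, 0.0492]
tool_rot: [0.542, -0.457, 0.544, 0.448]
contact_force: [0.4, -0.1, -0.3]
gripper_width: -0.003
20.1 [0.43072828 0.11695109 0.04922682] [ 0.37998176 -0.09614382 -0.26664342] [ 0.36  0.58 -0.95  2.18  0.74  0.74  0.3 ]
[[ 0.006 -0.984  0.179]
 [-0.012  0.179  0.984]
 [-1.    -0.008 -0.01 ]]
scene 106 ((691.7750244140625, 67.93675994873047), (48.84220886230469, 22.942214965820312), 76.11811828613281) [[675.0, 47.0], [697.0, 41.0], [709.0, 89.0], [686.0, 94.0]] z [0.0527 0.0555 0.0585]
plane [ 0.0031 -0.0164  0.0546]
top 178 ((577.9695434570312, 90.02764892578125), (50.17321014404297, 48.35715103149414), 77.0831298828125) [[549.0, 71.0], [596.0, 60.0], [607.0, 109.0], [560.0, 120.0]] z [0.0519 0.0559 0.0761]
plane [ 0.1354 -0.0479 -0.0168]
```

View pics/scenec19.png

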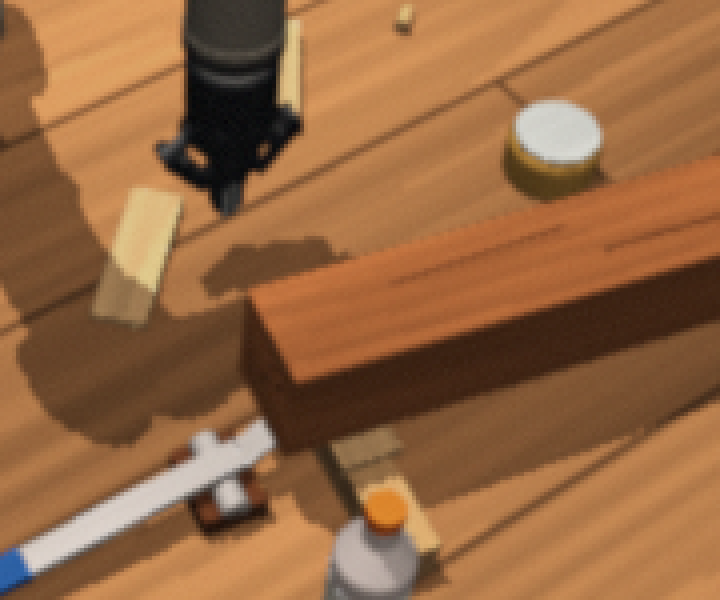

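View pics/topc19.png

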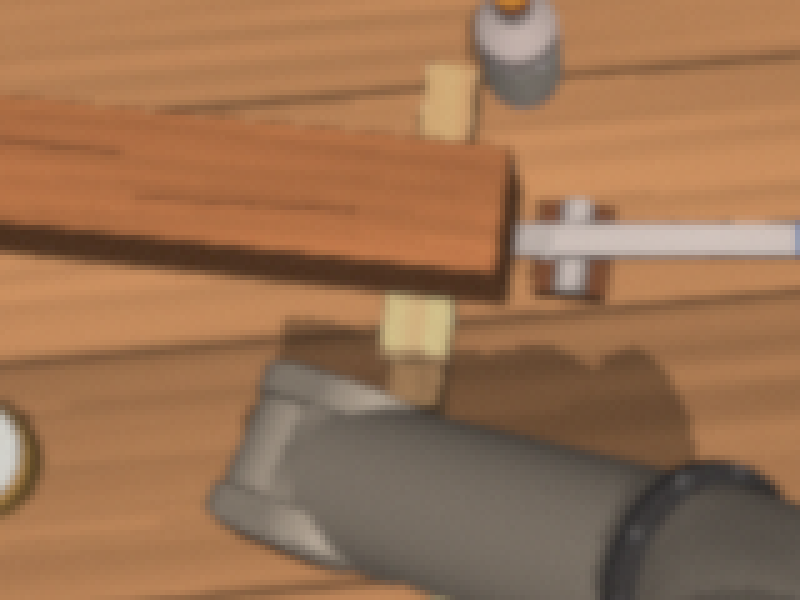

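```bash
python3 -m jog '-40 0 0 0 0 0 60; -40 0 0 0 0 0 60; -40 0 0 0 0 0 60; 0 0 0 0 0 0 60'
python3 - <<'E'
from h import *
for n in("scene","top"):
    z=np.load(n+"19.npz"); P=cloud(n,z['d'])+np.array([0,0,.0008 if n=="scene" else -.0008]); hsv=cv2.cvtColor(z['p'],cv2.COLOR_RGB2HSV)
    m=((hsv[...,1]<60)|((hsv[...,0]>95)&(hsv[...,0]<125)&(hsv[...,1]>100)))&(P[...,2]>.022)&(P[...,2]<.055)&(P[...,0]>.56)&(P[...,0]<.67)&(P[...,1]<-.06)&(P[...,1]>-.245)
    q=P[m]; q=q[(q[:,0]>.59)&(q[:,0]<.66)]
    for y0 in np.arange(-.25,-.06,.02):
        k=q[(q[:,1]>y0)&(q[:,1]<y0+.02)]
        if len(k)>3: print(n,round(y0+.01,3),len(k),"x",np.round(np.percentile(k[:,0]*1000,[3,50,97]),1),"z",np.round(np.median(k[:,2])*1000,1))
p,R,o=pose(); print(p)
ph=np.radians(85.8); R1=toolR([0,0.07,-1],[np.sin(ph),-np.cos(ph),0])
rows(p,R,np.array([.47,-.11,.17]),R1,11,60)
E
```

```text
t: 20.6
eef_pos: [0.4395, 0.1195, 0.1746]
tool_rot: [0.548, -0.457, 0.541, 0.445]
contact_force: [0.3, -0.5, -0.0]
gripper_width: 0.68
scene -0.24 47 x [609.6 623.9 634.8] z 35.7
scene -0.22 58 x [610.6 624.6 636.6] z 37.2
scene -0.2 56 x [612.8 626.2 636.5] z 38.3
scene -0.18 55 x [613.9 627.3 638.8] z 39.2
scene -0.16 58 x [615.2 628.  639.9] z 40.2
scene -0.14 57 x [618.1 630.8 641.7] z 41.4
scene -0.12 54 x [618.8 630.6 642.1] z 42.4
scene -0.1 52 x [620.9 633.3 644.3] z 43.5
scene -0.08 53 x [622.  636.  645.5] z 44.3
scene -0.06 28 x [623.  637.2 647.9] z 45.9
top -0.24 31 x [608.7 620.  633.5] z 35.8
top -0.22 44 x [609.1 621.2 635.9] z 35.6
top -0.2 38 x [611.2 624.5 636.8] z 38.1
top -0.18 33 x [614.2 624.5 635.1] z 39.3
top -0.16 30 x [616.5 626.7 637.8] z 39.9
top -0.14 33 x [618.2 629.6 638.5] z 40.9
top -0.12 33 x [619.5 628.2 640.6] z 42.9
top -0.1 30 x [621.6 632.5 641. ] z 43.9
top -0.08 35 x [623.2 634.1 643.6] z 45.1
top -0.06 15 x [624.  635.7 644.8] z 46.5
[0.43954945 0.11953726 0.1745869 ]
0.6 -6.6 -20 1.264 -0.03 0.068 60; 0.5 -9.2 -18.9 1.264 -0.03 0.069 60; 0.3 -11.6 -17.6 1.264 -0.031 0.068 60; 0.3 -13.8 -15.9 1.265 -0.03 0.068 60; 0 -15.8 -13.9 1.264 -0.03 0.069 60
-0.1 -17.5 -11.7 1.264 -0.03 0.068 60; -0.3 -18.9 -9.3 1.264 -0.03 0.068 60; -0.4 -19.9 -6.7 1.264 -0.03 0.069 60; -0.6 -20.7 -4 1.264 -0.031 0.068 60; -0.7 -21 -1.3 1.265 -0.03 0.069 60
-0.9 -21 1.6 1.264 -0.03 0.068 60
```

```bash
python3 -m jog '0.5 -6.5 -20 1.265 -0.03 0.07 60; 0.5 -9 -19 1.265 -0.03 0.07 60; 0.5 -11.5 -17.5 1.265 -0.03 0.07 60; 0 -14 -16 1.265 -0.03 0.07 60; 0 -16 -14 1.265 -0.03 0.07 60' && python3 -m jog '0 -17.5 -11.5 1.265 -0.03 0.07 60; 0 -19 -9.5 1.265 -0.03 0.07 60; -0.5 -20 -6.5 1.265 -0.03 0.07 60; -0.5 -20.5 -4 1.265 -0.03 0.07 60; -0.5 -21 -1.5 1.265 -0.03 0.07 60' && python3 -m jog '-1 -21 1.5 1.265 -0.03 0.07 60; 0 0 0 0 0 0 60; 0 0 0 0 0 0 60'
python3 - <<'E'
from h import *
p,R,o=pose(); print(p,o['q'])
ph=np.radians(85.6); R1=tool_for(-.054,ph); g=np.array([.6265,-.172,.0345]); up=-R1.as_matrix()[:,0]
p,R=rows(p,R,g+.11*up,R1,6,60)
rows(p,R,g,R1,4,60)
E
```

```text
t: 21.1
eef_pos: [0.4501, 0.0119, 0.1679]
tool_rot: [0.661, -0.239, 0.664, 0.257]
contact_force: [0.6, -0.7, 0.1]
gripper_width: 0.702
t: 21.6
eef_pos: [0.4638, -0.0926, 0.1652]
tool_rot: [0.703, 0.003, 0.71, 0.041]
contact_force: [-0.2, 0.4, -0.6]
gripper_width: 0.703
t: 21.9
eef_pos: [0.4661, -0.1124, 0.1648]
tool_rot: [0.702, 0.05, 0.711, -0.002]
contact_force: [0.4, -0.8, -0.1]
gripper_width: 0.706
[ 0.46612373 -0.11237669  0.16476934] [ 0.80501669  0.35189856 -0.77530387  2.01907082  0.22620898  0.89317409
 -0.15791889]
2.4 -9.8 27.4 0.005 -0.024 0.034 60; 2.4 -9.8 27.4 0.005 -0.025 0.033 60; 2.4 -9.8 27.5 0.005 -0.024 0.034 60; 2.5 -9.7 27.4 0.006 -0.025 0.034 60; 2.6 -9.8 27.4 0.005 -0.024 0.034 60
2.5 -9.8 27.4 0.005 -0.025 0.033 60
27.5 0 0 0 0 0 60; 27.5 0 0 0 0 0 60; 27.5 0 0 0 0 0 60; 27.5 0 0 0 0 0 60
```

```bash
python3 -m jog '2.5 -10 27.5 0 -0.025 0.034 60; 2.5 -10 27.5 0 -0.025 0.034 60; 2.5 -10 27.5 0 -0.025 0.034 60; 2.5 -9.5 27.5 0 -0.025 0.034 60; 2.5 -9.5 27.5 0 -0.025 0.034 60' && python3 -m jog '2.5 -10 27.5 0 -0.025 0.034 60; 0 0 0 0 0 0 60; 0 0 0 0 0 0 60'
python3 - <<'E'
from h import *
p,R,o=pose(); print(p,o['q'])
ph=np.radians(85.6); R1=tool_for(-.054,ph); g=np.array([.6265,-.172,.0345])
rows(p,R,g,R1,5,60)
E
python3 look.py 20
```

```text
t: 22.4
eef_pos: [0.6005, -0.1688, 0.1472]
tool_rot: [0.706, 0.055, 0.706, 0.006]
contact_force: [0.7, 0.4, 0.2]
gripper_width: 0.698
t: 22.7
eef_pos: [0.626, -0.1801, 0.1435]
tool_rot: [0.707, 0.057, 0.705, 0.007]
contact_force: [-1.5, 0.4, 0.1]
gripper_width: 0.699
[ 0.62599305 -0.18006731  0.14351608] [ 0.69775837  0.63150241 -0.6779548   1.64111068  0.34258441  1.01479944
 -0.13774467]
21.9 -0.4 0 0.01 -0.001 -0.002 60; 21.8 -0.3 0 0.01 -0.002 -0.002 60; 21.9 -0.3 0 0.01 -0.001 -0.002 60; 21.8 -0.4 0 0.011 -0.002 -0.002 60; 21.9 -0.3 -0.1 0.01 -0.001 -0.002 60
22.7 [ 0.62599305 -0.18006731  0.14351608] 0.6993915664457181 [-1.50177245  0.42747512  0.10442582]
{'phi': np.float64(85.90508784710416), 'alpha': np.float64(-0.055079996560775474), 'tip': array([641.1,  31.2, 172.2]), 'tip_h': np.float64(61.44214636290577), 'ridge_s': np.float64(17.798799005905224), 'clear': np.float64(108.81764424667901), 'lat': np.float64(0.7347300809933351)}
```

View pics/scenec20.png

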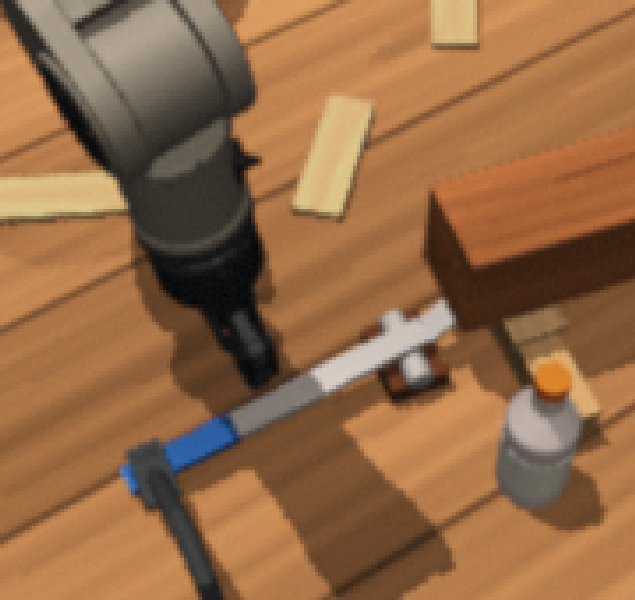

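```bash
python3 -m jog '27 -0.5 0 0 0 0 60; 27 -0.5 0 0 0 0 60; 28 -0.5 0 0 0 0 60; 27 -0.5 0 0 0 0 60; 0 0 0 0 0 0 60' && python3 -m jog '0 0 0 0 0 0 60; 0 0 0 0 0 0 20; 0 0 0 0 0 0 20; 0 0 0 0 0 0 20; 0 0 0 0 0 0 20' 120 && python3 -c "
from h import *
p,R,o=pose();print(bar_of(p,R),o['contact_force'],o['torque'])"
```

```text
t: 23.3
eef_pos: [0.623, -0.1724, 0.0322]
tool_rot: [0.705, 0.057, 0.707, 0.006]
contact_force: [-0.9, 0.1, -1.4]
gripper_width: 0.705
t: 23.8
eef_pos: [0.6276, -0.1742, 0.0373]
tool_rot: [0.708, 0.057, 0.704, 0.005]
contact_force: [-1.8, -1.1, 5.8]
gripper_width: 0.253
{'phi': np.float64(85.78816318738859), 'alpha': np.float64(-0.05286865244020407), 'tip': array([643.2,  37.1,  65.6]), 'tip_h': np.float64(67.49417169245055), 'ridge_s': np.float64(17.89089780836582), 'clear': np.float64(2.147902345967805), 'lat': np.float64(2.2617532445999387)} [-1.76689429 -1.08334757  5.84689809] [-0.12285262  0.27998263  0.13535309]
```

```bash
python3 -m jog '2.5 0 0 0 0 0.15 20; 2.5 0 0 0 0 0.15 20; 0 0 0 0 0 0 20' && python3 -c "
from h import *
p,R,o=pose();print(bar_of(p,R),o['contact_force'],o['torque'])" && python3 look.py 21
python3 - <<'E'
from h import *
z=np.load("scene21.npz"); P=cloud("scene",z['d'])+np.array([0,0,.0008]); hsv=cv2.cvtColor(z['p'],cv2.COLOR_RGB2HSV)
m=((hsv[...,1]<60)|((hsv[...,0]>95)&(hsv[...,0]<125)&(hsv[...,1]>100)))&(P[...,2]>.018)&(P[...,2]<.055)&(P[...,0]>.59)&(P[...,0]<.66)&(P[...,1]<-.04)&(P[...,1]>-.252)
q=P[m]; c=np.polyfit(q[:,1],q[:,2],1); print("slope",c[0],"top z at y=-.27",np.polyval(c,-.27),"at -.03",np.polyval(c,-.03),len(q))
E
```

```text
t: 24.1
eef_pos: [0.6281, -0.1741, 0.0328]
tool_rot: [0.708, 0.068, 0.702, 0.016]
contact_force: [-1.1, -1.9, 10.7]
gripper_width: 0.248
{'phi': np.float64(85.75699456505683), 'alpha': np.float64(-0.08472288680618424), 'tip': array([643.7,  36.3,  67.8]), 'tip_h': np.float64(66.6421298473887), 'ridge_s': np.float64(18.341218907753934), 'clear': np.float64(2.221801403465876), 'lat': np.float64(2.731251599482108)} [-1.1025375  -1.9338482  10.70505443] [-0.07577616  0.42349262  0.22098554]
24.1 [ 0.62805081 -0.17406165  0.03283925] 0.24810983036702858 [-1.1025375  -1.9338482  10.70505443]
{'phi': np.float64(85.75699456505683), 'alpha': np.float64(-0.08472288680618424), 'tip': array([643.7,  36.3,  67.8]), 'tip_h': np.float64(66.6421298473887), 'ridge_s': np.float64(18.341218907753934), 'clear': np.float64(2.221801403465876), 'lat': np.float64(2.731251599482108)}
slope 0.07608058978901339 top z at y=-.27 0.027241504087937202 at -.03 0.04550084563730042 520
```

Run:
```python
from h import *
p,R,o=pose(); d=Ro.from_euler('z',-11.5,degrees=True); p1=A+d.apply(p-A); p1[2]=p[2]
rows(p,R,p1,d*R,6,20)
```

```text
0 0.4 -4.8 0.317 -0.038 -0.001 20; 0 0.2 -4.8 0.317 -0.038 -0.002 20; 0 0.1 -4.8 0.318 -0.038 -0.001 20; 0 -0.1 -4.9 0.317 -0.038 -0.001 20; -0.1 -0.3 -4.8 0.317 -0.038 -0.002 20
0 -0.4 -4.8 0.317 -0.038 -0.001 20
```

```bash
python3 -m jog '0 0.5 -5 0.32 -0.038 0 20; 0 0 -5 0.32 -0.038 0 20; 0 0 -5 0.32 -0.038 0 20; 0 0 -5 0.32 -0.038 0 20; 0 0 0 0 0 0 20' && python3 -m jog '0 -0.5 -5 0.32 -0.038 0 20; 0 -0.5 -5 0.32 -0.038 0 20; 0 0 0 0 0 0 20' && python3 look.py 22; python3 -c "
from postm import *
postm('scene','22')"
```

```text
t: 24.7
eef_pos: [0.6083, -0.1718, 0.0331]
tool_rot: [0.708, 0.115, 0.696, -0.033]
contact_force: [-0.4, -3.0, 9.7]
gripper_width: 0.25
t: 25.0
eef_pos: [0.5988, -0.1695, 0.0332]
tool_rot: [0.707, 0.139, 0.691, -0.056]
contact_force: [1.3, -0.7, 10.0]
gripper_width: 0.25
25.0 [ 0.59880736 -0.1695417   0.03319553] 0.2497392153808398 [ 1.28797698 -0.66341827 10.01285196]
{'phi': np.float64(74.16391056224225), 'alpha': np.float64(-0.08487081827536418), 'tip': array([656.4,  33.3,  68.2]), 'tip_h': np.float64(66.49696682036358), 'ridge_s': np.float64(18.234751897568348), 'clear': np.float64(2.6098363230664945), 'lat': np.float64(2.297975240000177)}
scene 22 near end top-edge mid [643.2  10.7] far [765.3 650.7] [651.6  94.5]
 z near 169.1  far 145.5
```

View pics/scenec22.png

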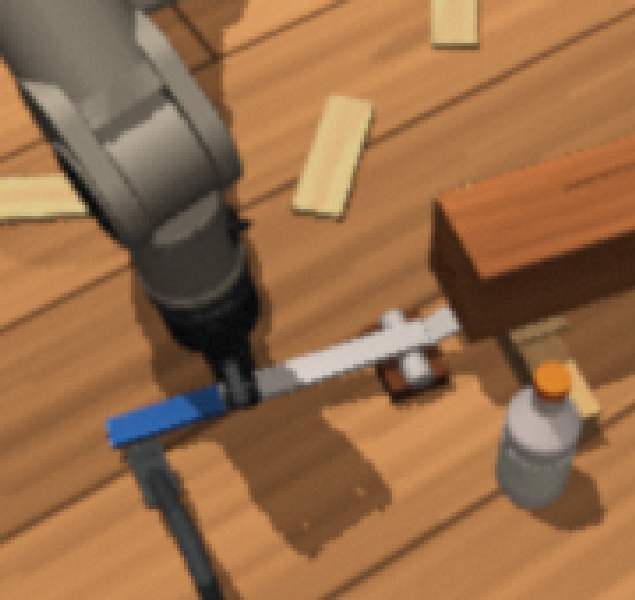

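Run:
```python
from h import *
p,R,o=pose(); B=bar_of(p,R); ph=np.radians(B['phi']); lat=np.array([np.sin(ph),-np.cos(ph),0])
for da,n in((.2,5),(.485,7)):
    d=Ro.from_rotvec(-da*lat); q,S=p,R
    pp=p;RR=R
    # stepwise along arc
    out=[]
    for i in range(1,n+1):
        dd=Ro.from_rotvec(-da*i/n*lat); p1=A+dd.apply(p-A); R1=dd*R
        rows(pp,RR,p1,R1,1,20); pp,RR=p1,R1
    print(p1)
```

```text
-5.7 1.1 0 -0.002 0 -0.382 20
-5.7 1.1 0 -0.002 0 -0.382 20
-5.7 1.1 0 -0.002 0 -0.382 20
-5.7 1.1 0 -0.002 0 -0.382 20
-5.7 1.1 0 -0.002 0 -0.382 20
[ 0.60032462 -0.16549409  0.06174226]
-9.8 2 0.1 -0.004 0 -0.662 20
-9.8 2 0.1 -0.004 0 -0.662 20
-9.8 2 0.1 -0.004 0 -0.662 20
-9.8 2 0.1 -0.004 0 -0.662 20
-9.8 2 0.1 -0.004 0 -0.662 20
-9.8 2 0.1 -0.004 0 -0.662 20
-9.8 2 0.1 -0.004 0 -0.662 20
[ 0.60459459 -0.15038572  0.09968764]
```

```bash
python3 -m jog '-5.5 1 0 0 0 -0.38 20; -5.5 1 0 0 0 -0.38 20; -5.5 1 0 0 0 -0.38 20; -5.5 1 0 0 0 -0.38 20; 0 0 0 0 0 0 20' && python3 -m jog '-5.5 1 0 0 0 -0.38 20; -5.5 1 0 0 0 -0.38 20;  0 0 0 0 0 0 20' && python3 look.py 23; python3 -c "
from postm import *
postm('scene','23')"
```

```text
t: 25.6
eef_pos: [0.5991, -0.1688, 0.0558]
tool_rot: [0.7, 0.081, 0.701, -0.113]
contact_force: [-1.1, -4.6, 10.9]
gripper_width: 0.25
t: 25.9
eef_pos: [0.5993, -0.162, 0.0645]
tool_rot: [0.694, 0.055, 0.704, -0.138]
contact_force: [1.5, 0.8, -3.4]
gripper_width: 0.251
25.9 [ 0.5992507  -0.16195845  0.06449978] 0.2510181489650059 [ 1.45161732  0.84747758 -3.36584645]
{'phi': np.float64(74.31555960301358), 'alpha': np.float64(0.1527047412637267), 'tip': array([656.9,  43.3,  48.9]), 'tip_h': np.float64(76.22634429865627), 'ridge_s': np.float64(20.2579480008665), 'clear': np.float64(0.4155086135015883), 'lat': np.float64(0.2925677518586599)}
scene 23 near end top-edge mid [643.7  13.5] far [766.9 653.4] [651.7  93.6]
 z near 156.7  far 145.4
```

View pics/scenec23.png

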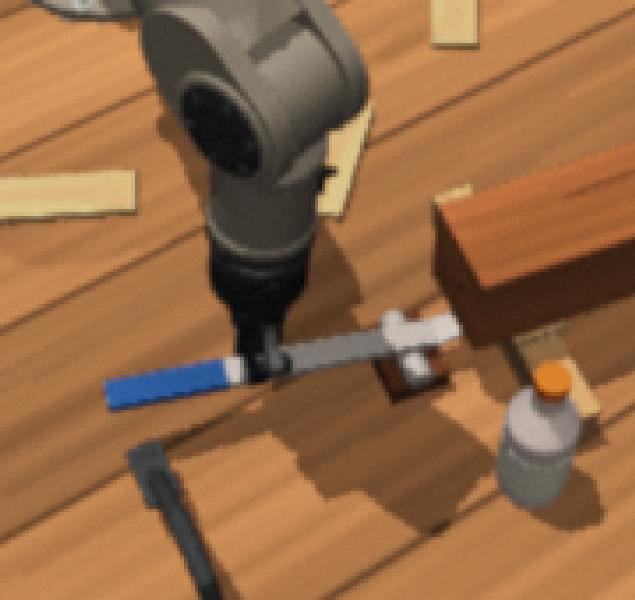

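```bash
python3 -m jog '-5.5 0 0 0 0 -0.38 20; -5.5 0 0 0 0 -0.38 20; -5.5 0 0 0 0 -0.38 20; -5.5 0 0 0 0 -0.38 20; 0 0 0 0 0 0 20' && python3 -m jog '-5.5 0 0 0 0 -0.38 20; -5.5 0 0 0 0 -0.38 20;  0 0 0 0 0 0 20' && python3 look.py 24; python3 barfit.py 24 74.3
```

```text
t: 26.5
eef_pos: [0.5996, -0.1585, 0.0847]
tool_rot: [0.68, -0.001, 0.707, -0.192]
contact_force: [0.9, 1.7, -4.1]
gripper_width: 0.249
t: 26.8
eef_pos: [0.6003, -0.1556, 0.095]
tool_rot: [0.672, -0.029, 0.707, -0.219]
contact_force: [-0.4, 2.4, -5.5]
gripper_width: 0.251
26.8 [ 0.60033821 -0.15563918  0.09499934] 0.2510578828254342 [-0.40656997  2.39091116 -5.4537047 ]
{'phi': np.float64(74.29406921001018), 'alpha': np.float64(0.38999999740042446), 'tip': array([655.4,  40.3,  29.7]), 'tip_h': np.float64(72.95939441099846), 'ridge_s': np.float64(14.472341531310413), 'clear': np.float64(-2.6352231130055968), 'lat': np.float64(-0.31977669277647336)}
-250 13 [-242.6   -0.7  137. ] -245 -240
-240 22 [-234.4    1.1  136.1] -239 -230
-230 21 [-225.     0.3  133.2] -230 -220
-220 19 [-2.151e+02 -2.000e-01  1.293e+02] -220 -210
-210 21 [-205.1    0.5  126.1] -210 -200
-200 21 [-195.1   -0.3  121.7] -200 -190
-190 17 [-184.8    0.6  117.7] -190 -180
-180 19 [-174.7   -0.5  114.3] -179 -170
-170 18 [-165.    -0.5  109.9] -170 -160
-160 19 [-1.554e+02  1.000e-01  1.070e+02] -160 -151
-150 18 [-1.448e+02  1.000e-01  1.023e+02] -150 -140
-140 11 [-136.    -2.9   99.5] -140 -131
-120 35 [-113.5   -0.7  239.3] -119 -110
-110 13 [-108.2    0.8  256. ] -110 -106
-80 4 [-73.4   7.   76.5] -78 -71
-70 13 [-65.1   1.4  74. ] -69 -61
-60 17 [-54.7   1.9  69.4] -59 -50
-50 15 [-45.5  -0.3  66.4] -49 -40
-40 16 [-35.   0.  63.] -40 -30
-30 17 [-25.3  -0.3  59.3] -30 -20
-20 15 [-15.6   0.9  55.3] -19 -11
-10 14 [-5.1  1.6 51.6] -10 -1
0 17 [ 4.3 -0.8 48.1] 0 10
10 16 [14.6  1.  44.8] 11 20
20 3 [20.8  5.2 42.8] 20 23
40 4 [46.4 -2.5 41.3] 41 48
```

View pics/scenec24.png

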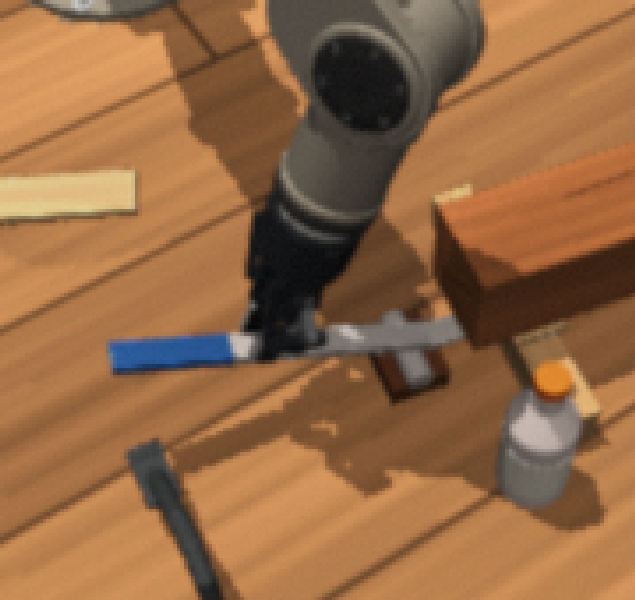

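Run:
```python
from h import *
p,R,o=pose(); ph=np.radians(74.3); hh=np.array([np.cos(ph),np.sin(ph),0]); u=np.array([0,0,1.])
for b,z,n in((15,10,3),(60,2,4),(40,6,2),(20,20,1)):
    p,R=rows(p,R,p+(-hh*b+u*z)/1000,R,n,20)
```

```text
-1.4 -5.8 0 0 0 0 20; -1.4 -5.9 0 0 0 0 20; -1.4 -5.8 0 0 0 0 20
4.7 -14.2 0 0 0 0 20; 4.8 -14.3 0.1 0 0 0 20; 4.7 -14.2 0 0 0 0 20; 4.8 -14.3 0 0 0 0 20
4.1 -19.8 0 0 0 0 20; 4.2 -19.8 0.1 0 0 0 20
-11.8 -25.7 0 0 0 0 20
```

```bash
python3 -m jog '-1.5 -6 0 0 0 0 20; -1.5 -6 0 0 0 0 20; -1.5 -6 0 0 0 0 20; 0 0 0 0 0 0 20' && python3 -m jog '4.5 -14 0 0 0 0 20; 4.5 -14.5 0 0 0 0 20; 0 0 0 0 0 0 20' && python3 look.py 25
```

```text
t: 27.3
eef_pos: [0.5953, -0.1745, 0.1068]
tool_rot: [0.672, -0.028, 0.706, -0.222]
contact_force: [-1.0, -0.8, -4.0]
gripper_width: 0.254
t: 27.6
eef_pos: [0.5858, -0.2054, 0.1077]
tool_rot: [0.671, -0.028, 0.707, -0.223]
contact_force: [-0.9, -1.5, -5.0]
gripper_width: 0.245
27.6 [ 0.58578815 -0.20538674  0.10766406] 0.24523928136445286 [-0.94094442 -1.45454539 -5.02790615]
{'phi': np.float64(73.90581031197856), 'alpha': np.float64(0.39612323534372673), 'tip': array([642.1, -10.2,  41.1]), 'tip_h': np.float64(20.725252614668328), 'ridge_s': np.float64(-38.31520107972251), 'clear': np.float64(-11.850290864360264), 'lat': np.float64(0.3763158809051061)}
```

View pics/scenec25.png

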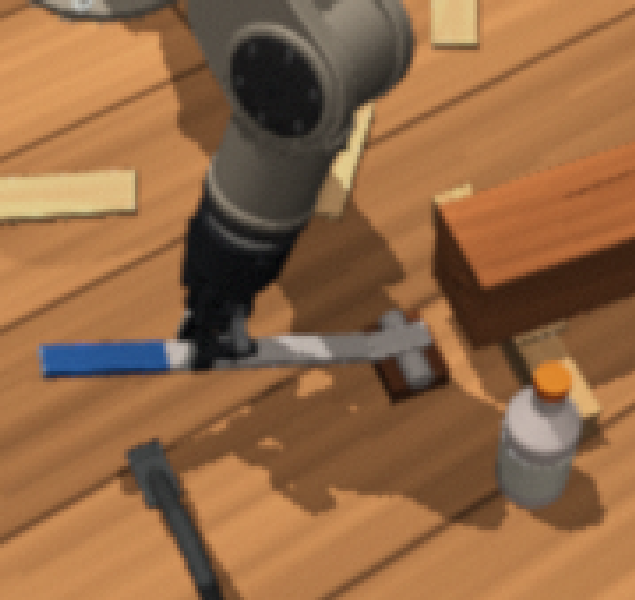

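```bash
python3 -m jog '-5 -25 0 0 0 0 20; -20 -25 0 0 0 0 20; -30 -15 0 0 0 0 20; -20 0 0 0 0 0 20; 0 0 0 0 0 0 20'
python3 - <<'E'
from h import *
p,R,o=pose(); print(p)
R1=toolR([0,0,-1],[1,-.009,0])
p,R=rows(p,R,np.array([.437,-.345,.14]),R1,10,20)
E
```

```text
t: 28.2
eef_pos: [0.5808, -0.2322, 0.2034]
tool_rot: [0.674, -0.029, 0.704, -0.219]
contact_force: [0.8, 1.5, -6.0]
gripper_width: 0.252
[ 0.58078774 -0.23218161  0.20342959]
11 -11.6 -10.8 -0.251 -0.039 0.338 20; 10.6 -11.8 -11.2 -0.252 -0.04 0.338 20; 10.1 -11.8 -11.5 -0.251 -0.039 0.338 20; 9.6 -11.8 -11.9 -0.252 -0.04 0.338 20; 9.2 -11.9 -12.3 -0.251 -0.039 0.338 20
8.6 -11.9 -12.5 -0.252 -0.039 0.337 20; 8.3 -11.8 -13 -0.251 -0.04 0.338 20; 7.7 -11.7 -13.2 -0.252 -0.039 0.338 20; 7.3 -11.7 -13.6 -0.251 -0.04 0.338 20; 6.8 -11.5 -14 -0.252 -0.039 0.338 20
```

```bash
python3 -m jog '11 -11.5 -11 -0.25 -0.04 0.338 20; 10.5 -12 -11 -0.25 -0.04 0.338 20; 10 -12 -11.5 -0.25 -0.04 0.338 20; 9.5 -12 -12 -0.25 -0.04 0.338 20; 9 -12 -12.5 -0.25 -0.04 0.338 20' && python3 -m jog '8.5 -12 -12.5 -0.25 -0.04 0.338 20; 8.5 -12 -13 -0.25 -0.04 0.338 20; 7.5 -11.5 -13 -0.25 -0.04 0.338 20; 7.5 -11.5 -13.5 -0.25 -0.04 0.338 20; 7 -11.5 -14 -0.25 -0.04 0.338 20' && python3 -m jog '30 0 0 0 0 0 20; 30 0 0 0 0 0 20; 30 0 0 0 0 0 20; 0 0 0 0 0 0 20;0 0 0 0 0 0 20'
python3 - <<'E'
from h import *
p,R,o=pose(); print(p,R.as_matrix().round(3),o['contact_force'])
n="scene";pp,d=snap(n,'26');P=cloud(n,d);X,Y,Z=P[...,0],P[...,1],P[...,2]
hsv=cv2.cvtColor(pp,cv2.COLOR_RGB2HSV)
m=(Z>.02)&(Z<.1)&(X>.41)&(X<.47)&(Y<-.08)&(Y>-.5); q=P[m]
for y0 in np.arange(-.48,-.1,.04):
    k=q[(q[:,1]>y0)&(q[:,1]<y0+.04)]
    if len(k)>3: print(round(y0+.02,3),np.round(np.median(k,0)*1000,1))
E
```

```text
t: 28.7
eef_pos: [0.5043, -0.29, 0.1679]
tool_rot: [0.692, -0.013, 0.713, -0.111]
contact_force: [0.3, -0.5, -5.9]
gripper_width: 0.249
t: 29.2
eef_pos: [0.4324, -0.3461, 0.1366]
tool_rot: [0.705, 0.004, 0.71, -0.003]
contact_force: [0.1, -0.2, -5.6]
gripper_width: 0.247
t: 29.7
eef_pos: [0.4329, -0.3458, 0.0476]
tool_rot: [0.705, 0.004, 0.71, -0.004]
contact_force: [1.0, -0.4, -4.6]
gripper_width: 0.247
[ 0.43287608 -0.34576042  0.04761011] [[-0.007  0.011  1.   ]
 [ 0.001  1.    -0.011]
 [-1.     0.001 -0.007]] [ 0.97924807 -0.38266306 -4.63319546]
-0.46 [ 435.8 -452.9   62.7]
-0.42 [ 434.9 -420.5   58.3]
-0.38 [ 435.7 -380.6   53. ]
-0.34 [ 444.1 -336.5   49.6]
-0.3 [ 435.8 -300.6   42.1]
-0.26 [ 436.2 -260.4   37.4]
-0.22 [ 436.4 -220.3   31.9]
-0.18 [ 435.4 -180.2   27.7]
-0.14 [ 435.4 -146.1   34.4]
```

```bash
python3 -m jog '5 0 0 0 0 0.62 20; 5 0 0 0 0 0.62 20; 10 0 0 0 0 0 20; 10 0 0 0 0 0 20; 0 0 0 0 0 0 20'
python3 - <<'E'
from h import *
p,R,o=pose(); print(p,o['contact_force'])
n="scene";pp,d=snap(n,'27');P=cloud(n,d);X,Y,Z=P[...,0],P[...,1],P[...,2]
m=(Z>.009)&(Z<.1)&(X>.41)&(X<.47)&(Y<-.08)&(Y>-.5); q=P[m]
for y0 in np.arange(-.48,-.1,.04):
    k=q[(q[:,1]>y0)&(q[:,1]<y0+.04)]
    if len(k)>3: print(round(y0+.02,3),np.round(np.median(k,0)*1000,1))
E
```

```text
t: 30.25
eef_pos: [0.4326, -0.3422, 0.0176]
tool_rot: [0.703, 0.05, 0.708, 0.042]
contact_force: [-0.4, 0.7, -6.5]
gripper_width: 0.248
[ 0.43256062 -0.34217654  0.01755417] [-0.40691531  0.72253942 -6.54798269]
-0.46 [ 434.1 -451.6   21.5]
-0.42 [ 433.9 -420.4   21.1]
-0.38 [ 436.7 -380.    19.8]
-0.34 [ 448.8 -335.6   26.7]
-0.3 [ 435.1 -299.6   16.8]
-0.26 [ 434.2 -260.9   16.2]
-0.22 [ 434.8 -220.4   14.8]
-0.18 [ 434.9 -179.7   14.4]
-0.14 [ 435.2 -144.3   23.8]
```

```bash
python3 -m jog '4 0 0 0 0 0.25 20; 3 0 0 0 0 0 20; 1.5 0 0 0 0 0 20; 0 0 0 0 0 0 20' && python3 -m jog '0 0 0 0 0 0 28; 0 0 0 0 0 0 35; 0 0 0 0 0 0 45; 0 0 0 0 0 0 60; 0 0 0 0 0 0 60' 20 && python3 -m jog '-25 0 0 0 0 0 60; -40 0 0 0 0 0 60; -45 0 0 0 0 0 60; -45 0 0 0 0 0 60; 0 -20 -20 0 0 0 60' && python3 -m jog '0 -45 -45 0 0 0 60;0 -45 -45 0 0 0 60;0 -45 0 0 0 0 60; 0 0 0 0 0 0 60;0 0 0 0 0 0 60'
python3 - <<'E'
from h import *
from postm import postm
p,R,o=pose(); print(o['t'],p,o['contact_force'])
for n in("scene","top"):
    pp,d=snap(n,'28'); cv2.imwrite(f"pics/{n}28.png",cv2.resize(pp[:,:,::-1],(800,600),interpolation=cv2.INTER_CUBIC)); postm(n,'28')
    P=cloud(n,d)+np.array([0,0,.0008 if n=="scene" else -.0008]); hsv=cv2.cvtColor(pp,cv2.COLOR_RGB2HSV)
    m=(hsv[...,0]>14)&(hsv[...,0]<26)&(hsv[...,1]>50)&(hsv[...,2]>90)&(P[...,2]>.0505)&(P[...,2]<.064)&(P[...,0]<.76)&(P[...,0]>.5)&(P[...,1]<.15)&(P[...,1]>0.03)
    k,l,s,c=cv2.connectedComponentsWithStats(m.astype(np.uint8))
    for i in range(1,k):
        if s[i,4]>15:
            q=P[l==i]; r=cv2.minAreaRect(q[:,:2].astype(np.float32)*1000); print(n,s[i,4],np.round(cv2.boxPoints(r)).tolist(),"z",np.median(q[:,2]).round(4))
    for nm,z0,lo,hi,x0,y0 in(("glue",0,.06,.2,.76,.02),("wax",0,.03,.06,.518,.416)):
        m=(P[...,2]>lo)&(P[...,2]<hi)&(np.hypot(P[...,0]-x0,P[...,1]-y0)<.07)&(hsv[...,1]<70); print(nm,P[m].mean(0).round(3), end=" ")
        zz=np.load(n+"0.npz"); P0=cloud(n,zz['d'])+np.array([0,0,.0008 if n=="scene" else -.0008]); h0=cv2.cvtColor(zz['p'],cv2.COLOR_RGB2HSV)
        m=(P0[...,2]>lo)&(P0[...,2]<hi)&(np.hypot(P0[...,0]-x0,P0[...,1]-y0)<.07)&(h0[...,1]<70); print(P0[m].mean(0).round(3))
E
```

```text
t: 30.7
eef_pos: [0.4331, -0.3424, 0.0099]
tool_rot: [0.703, 0.059, 0.707, 0.05]
contact_force: [-0.2, 0.4, -6.0]
gripper_width: 0.25
t: 31.2
eef_pos: [0.4334, -0.3426, 0.0104]
tool_rot: [0.704, 0.059, 0.706, 0.05]
contact_force: [-0.5, 0.1, 0.7]
gripper_width: 0.704
t: 31.7
eef_pos: [0.4199, -0.3861, 0.1675]
tool_rot: [0.707, 0.055, 0.703, 0.05]
contact_force: [0.6, -0.9, 0.1]
gripper_width: 0.703
t: 32.2
eef_pos: [0.3409, -0.4999, 0.1422]
tool_rot: [0.703, 0.06, 0.706, 0.05]
contact_force: [0.4, 0.4, -0.6]
gripper_width: 0.7
32.2 [ 0.3408775  -0.49992287  0.14221227] [ 0.38528705  0.40334411 -0.59263882]
scene 28 near end top-edge mid [643.6  13.5] far [767.6 653.7] [652.1  93.5]
 z near 156.6  far 145.4
scene 33 [[691.0, 45.0], [698.0, 43.0], [711.0, 90.0], [703.0, 92.0]] z 0.0549
glue [ 0.796 -0.015  0.107] [ 0.796 -0.015  0.106]
wax [0.52  0.417 0.05 ] [0.52  0.417 0.05 ]
top 28 near end top-edge mid [643.2  14. ] far [765.1 653.3] [650.8  92.7]
 z near 157.0  far 144.9
top 214 [[548.0, 68.0], [606.0, 56.0], [616.0, 107.0], [559.0, 119.0]] z 0.0559
glue [ 0.77  -0.004  0.107] [ 0.77  -0.004  0.107]
wax [0.519 0.416 0.049] [0.519 0.417 0.049]
```

```bash
ls pics | tail -3
```

```text
topc8.png
topc9.png
topd7.png
```

View pics/scene28.png

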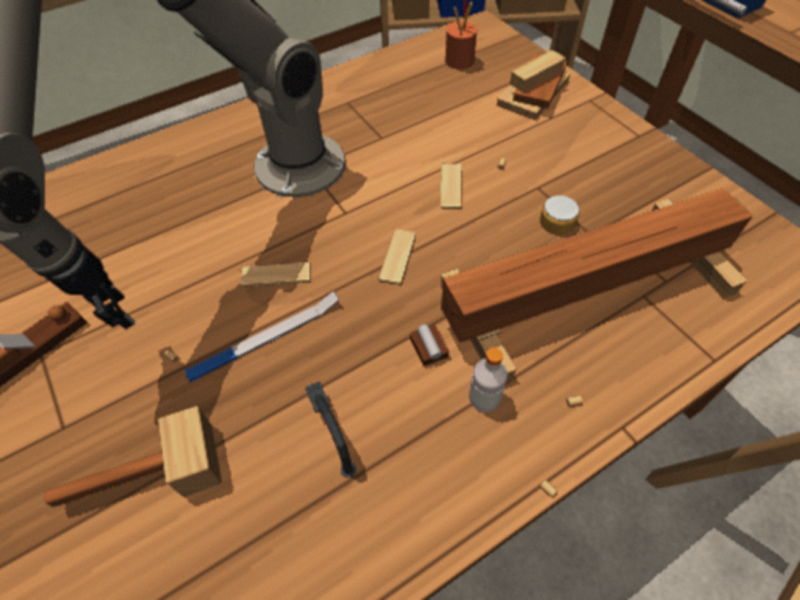

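View pics/top28.png

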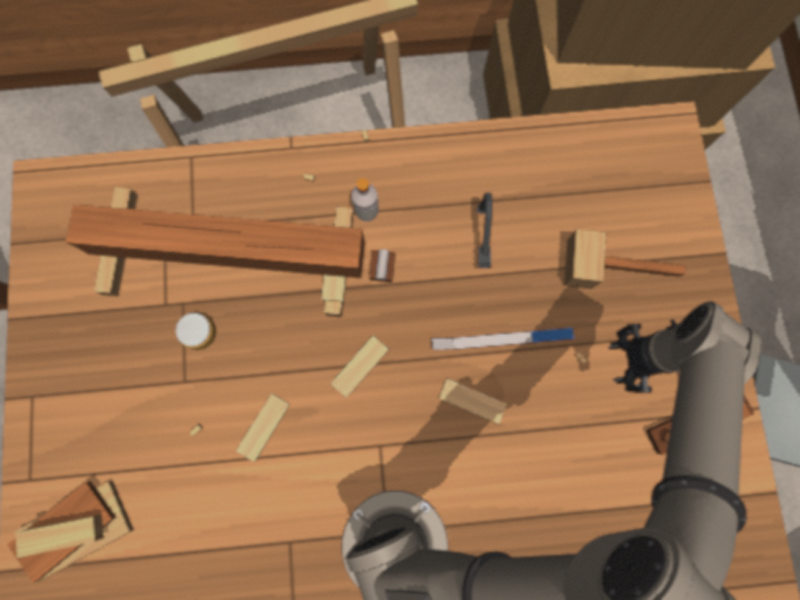

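The scene view shows the post's near end at about (450,320) resting on the packer. The bar lies on the bench at (190,375)–(335,300), clear of both post and holdfast, and the bystanders are where they started. All checks pass, so I'm handing in.

```bash
python3 -c "
from station import bot
print(bot.hand_in())"
```

```text
the job is handed in; nothing more can be done
None
```

The job is done and handed in at about 32 s of the 72 s allowed. No verdict came back, so the results below are from my own last camera checks.

I levered the post's near end up with the bar over the fulcrum and swung the handle under the holdfast pad. Let go, the bar held the post's near end up about 22 mm by itself. I slid in the packer that was farthest from the base and pushed it a further 20 mm or so under the post. Then I swung the bar out, let the post down onto the packer, drew the bar clear and laid it back on the bench.

**Last checks:**
- **Post:** its near end is about 11 mm higher than at the start, so it is sitting on the packer. It has shifted about 5 mm sideways, roughly 12 mm in all against the 30 mm limit.
- **Packer:** it lies about 2 mm off the bearer's middle line and about 1° off its direction. Its centre is about 26 mm robot-side of the post's middle, so the far end reaches past the post's far face.
- **Bar and bystanders:** the bar is on the bench, away from the post and the holdfast. The glue bottle and wax tin measured unmoved within about 1 mm. I checked the mallet only by eye; it looked unmoved.

**What did not go to plan:**
- The bar slipped by about 0.1 rad in the grip while I carried it away. I levelled it before putting it down.
- The two cameras disagreed by 1–2 mm in height throughout.
- The packer-on-bearer and packer-on-post contact forces could not be measured; I inferred them from the heights.

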